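# Kit the drive-swap tray to its printed layout

### The arm

A 6-joint arm with a two-finger parallel gripper is mounted at the origin on the work surface. World frame = base frame: x ahead of the robot, y to its left, z up, the work surface at z = 0. Lengths are in m, angles in rad, forces in N, time in s.
With the tool pointing down it reaches from about 0.375 to 0.975 m from the base axis. Payload 3.8 kg.
Tool frame: the origin (TCP) lies midway between the tips of the shut fingers; the grasp point (between the pads) lies 19 mm behind it; z points along the fingers, y is the direction in which the jaws open and shut (so a half turn about z gives the same grasp; the last joint's range is limited). The gripper opens to 85 mm and grips with 20 to 120 N. Pads are 22 mm wide; open, the fingers measure 114 mm over their backs; the gripper's body (76 mm by 85 mm) begins 54 mm behind the grasp point. The pads swing forward as they close: fully open they stand 13 mm farther back than shut.
Start: joints at [1.272, 0.264, 1.604, -0, 1.274, -0.037], TCP at [0.175, 0.652, 0.231] pointing down, gripper open.
Joint ranges: [-2.63, 2.63], [-0.94, 2.18], [0.31, 2.57], [-1.31, 4.45], [0, 2.66], [-2.55, 2.55]. Speed limits (rad/s): [2.57, 2.57, 3.14, 3.14, 3.14, 3.14].

### API

Orientations are given as a rotation vector (axis times angle).
In Python, from workcell import readout, read_camera, camera_params, bot gives the robot as it stands.
- The arm moves only by the tool apply_moves, never from a script. Its argument "plan" is a list that holds one entry, the list of rows, each a list of 7 numbers: the shift along the tool's x, y, z each as a share of 1000 mm, from -1 to 1, then the turn, a rotation vector about the tool's x, y, z each as a share of pi rad, from -1 to 1, then the gripper command: -1 is fully open, 1 is shut, values between are in proportion. A call has exactly 8 rows; each row is the pose to reach, as a shift and turn from the pose commanded when the call began, along the tool's axes at that moment, turning the shorter way round; what a row does not reach only later rows make up. A row lasts 1/12 s, in which the tool goes at most 41.7 mm and 7.16 degrees, less where a joint would pass 70% of its speed; a pose out of reach is approached as far as the arm can. A call with a number of a shift or a turn outside -1 to 1 is refused whole. A call with a gripper value outside its range is refused whole. The fingers move at their own pace and stop on an object; "force" is the grip in N (left out, the last holds). Time passes only in rows, so rows that repeat a pose let the fingers close, or fill a call up. It gives the time, the measured TCP pose, the force and the opening at its end, in the units of the state.
- readout.read_state(): the state, without advancing time (a new reading comes with each control period).
- read_camera(name): name is "scene" or "top" or "wrist"; returns the picture (384x512x3 uint8, red, green, blue); there is no depth.
- camera_params(name): a dict with "fovy" (degrees; the focal length in pixels is half the picture's height over the tangent of half this angle, whatever the lens; pixels are square), "cx", "cy" (the principal point, pixels), "k1" (the pictures are not rectified: a ray, as slopes to the right and down, at radius r is drawn at 1 + k1 r^2 times it, then the intrinsics apply), "rvec" (rotation vector, rad) and "tvec" (3), from world to camera coordinates, as OpenCV has them; the wrist camera has in their place "hand_eye" (4x4, takes a point from camera to tool coordinates, whose origin is the TCP and whose axes are the flange's). Camera axes: x right, y down, z forward; pixel columns grow to the right and rows downward; lengths in m; the calibration is good to about 2 mm. A picture is of the moment at which its call begins: read the wrist's pose just before it. camera_params takes no time and is no camera call.
- bot.finish_job(): hands the job in, once; it reports no verdict.
The state is a dict: "time": time; "q": joint angles; "joint_vel": joint speeds; "joint_torque": joint torques, N m; "tool_pos": TCP position; "tcp_rot": TCP orientation; "wrist_force": force on the tool from outside, world axes, zero at the start; "torque": the same for the moment, N m; "width": opening from 0.0 (shut) to 1.0 (fully open).
Only numpy, scipy, OpenCV 4.12 (cv2) and the standard library are available. Lean on these libraries where they do the work, as an engineer would, in place of code of your own. Each camera call takes 0.05 s, during which the arm holds its last target.

### The job

Lay out the grey tray as drawn on its card: the blue-ended drive standing upright on the narrow outline with its blue end at the blue end of the drawing, the grey bumper case lying flat on the grey rectangle, and the red screwdriver lying on the screwdriver drawing with its tip the way the drawn tip points. Set each one down gently, centred and square in its own outline, without dropping it or letting the drive tip over, and leave the yellow-ended and green-ended drives where they stand.

Things in the scene. Friction and masses are not known exactly. Their poses are not given: they have to be found in the camera images.
- tray: (All sizes in mm.) Shallow grey tray, fixed to the shelf, 205 (x) x 310 (y) outside, 14 high, walls 4 and floor 4 thick, lined with a white card that carries three drawings side by side along its y, 95 apart, one in the middle; which drawing is where changes. A fixed aluminium drive dock, 45 tall, stands well beyond the work and is not used. Origin at the centre of its underside, z up
- mark_drive: drawing for the drive: black-lined narrow rectangle, 117 (x) x 34 (y) inside the 3-wide line, its +x end filled blue. It is flat print (under 1 mm thick) on the tray's floor and fixed to the tray; origin on the tray's floor, z up. The drive belongs with its origin on this origin, its x along this x (blue end towards +x)
- mark_case: drawing for the bumper case: black-lined rectangle filled grey, 102 (x) x 58 (y) inside the 3-wide line. It is flat print (under 1 mm thick) on the tray's floor and fixed to the tray; origin on the tray's floor, z up. The case belongs with its origin here and its x along this x, either way round
- mark_driver: drawing for the screwdriver, 0 being the middle of the screwdriver's whole length: black-lined rectangle filled red for the handle, 97 x 36 inside, centred at x = -35, with a narrow white black-lined bar for the shank reaching to x = +77. It is flat print (under 1 mm thick) on the tray's floor and fixed to the tray; origin on the tray's floor, z up. The screwdriver belongs with its origin here and its x along this x (tip towards +x)
- drive: black plastic external drive, a plain block 105 long (x) x 22 thick (y) x 62 tall (z), about 220 g (150 to 310), standing upright on a long narrow side; origin at the centre of its underside, z up; its +x end is wrapped by a 12-wide blue band. This is the one to kit. Grip it across its thickness
- drive_blue_end (a point): middle of the blue end face of the drive (x = +52.5, z = 31 in the drive's frame)
- drive_y: black plastic external drive, a plain block 105 long (x) x 22 thick (y) x 62 tall (z), about 220 g (150 to 310), standing upright on a long narrow side; origin at the centre of its underside, z up; its +x end has a yellow band. Leave alone
- drive_g: black plastic external drive, a plain block 105 long (x) x 22 thick (y) x 62 tall (z), about 220 g (150 to 310), standing upright on a long narrow side; origin at the centre of its underside, z up; its +x end has a green band. Leave alone
- case: closed mid-grey hard-plastic bumper case, a rounded block 90 (x) x 46 (y) x 30 tall, about 120 g, lying flat; origin at the centre of its underside, z up
- screwdriver: small screwdriver lying flat, 155 long along x, about 70 g: squared red handle 85 long x 24 wide x 22 high from x = -77.5 to +7.5, then a steel shank 6.4 thick to x = +77.5, its axis 11 above the underside; origin at the middle of the whole length, at the level of the handle's underside, z up
- screwdriver_tip (a point): end of the screwdriver's shank (x = +77.5, z = 11 in its frame)
- screwdriver_grip (a point): point on the handle's axis about over the centre of mass (x = -22, z = 11 in the screwdriver's frame): grip here, across the 24 width

How it is judged:
By the outcome, as a careful person would: the job done as asked, in the order asked, and still so for the second after the job is handed in, with the robot touching nothing.
It also fails if it takes over 72 s, if anything falls off the work surface, if the arm or the gripper's body presses on something with over 40 N, if the wrist force passes 120 N, or if a joint passes its speed limit or range.

## Working session

There is one attempt and no reset: what is moved stays moved. The work goes in short steps, Python scripts to look and compute and a tool call to move; the robot and the scene stay as the last step left them, time stands still between calls to the robot, and variables do not carry over. Pictures are saved under pics/ and viewed, and the job is handed in when it is done.

Besides the shell and the picture viewer there is one more tool, called after "Call:" by a JSON object that holds its "method" and its "body". apply_moves: Moves the arm, as the interface text tells. Shift numbers are shares of 1000 mm and turn numbers shares of pi rad, none past 1 either way. Its arguments: {"type":"object","properties":{"plan":{"type":"array","items":{"type":"array","items":{"type":"array","items":{"type":"number","minimum":-1,"maximum":1}}}},"force":{"type":"number"}},"required":["plan"]}

```bash
ls; mkdir -p pics; python3 - <<'E'
from workcell import readout, read_camera, camera_params, bot
import cv2
print(readout.read_state())
for n in ("scene","top","wrist"):
    print(n,camera_params(n))
    im=read_camera(n); cv2.imwrite(f"pics/{n}0.png",im[:,:,::-1])
E
```

```text
pics
{'time': 0.0, 'q': array([ 1.27210045e+00,  2.64768089e-01,  1.60541168e+00, -5.46451946e-06,
        1.27372322e+00, -3.68919332e-02]), 'joint_vel': array([ 0.00035773,  0.00121922, -0.00091432, -0.00290788, -0.00101282,
        0.00122982]), 'joint_torque': array([ 1.20581917e-03, -5.15128040e+01, -3.67320764e+01,  1.10673059e-04,
        1.31482515e-02,  5.43026744e-06]), 'tool_pos': array([0.17448066, 0.6512739 , 0.22993164]), 'tcp_rot': array([-0.41001476, -3.11433583,  0.00357903]), 'wrist_force': array([ 0.78604608,  0.18345   , -1.1060728 ]), 'torque': array([ 0.0080976 , -0.03793259,  0.01002081]), 'width': 0.9984624288007307}
scene {'fovy': 52.69721211888874, 'cx': 258.7847149977454, 'cy': 182.43224848927343, 'k1': 0.04573873320212334, 'rvec': array([ 0.78115754,  2.74505567, -0.83438213]), 'tvec': array([ 0.44091204, -0.22070956,  1.35649404])}
top {'fovy': 45.877259419800986, 'cx': 257.03071323026325, 'cy': 188.47156763172012, 'k1': -0.03700738800705107, 'rvec': array([ 2.16372813, -2.16566381,  0.14209364]), 'tvec': array([0.02119954, 0.52196558, 1.09832889])}
wrist {'fovy': 68.80950413795074, 'cx': 256.23103630146227, 'cy': 189.80889994401318, 'k1': 0.005999023666391687, 'hand_eye': array([[ 1.21569891e-03, -9.65577581e-01, -2.60112395e-01,
         6.53100167e-02],
       [ 9.99998736e-01,  1.44037673e-03, -6.73163278e-04,
         1.73369532e-04],
       [ 1.02465121e-03, -2.60111248e-01,  9.65578111e-01,
        -1.42524917e-01],
       [ 0.00000000e+00,  0.00000000e+00,  0.00000000e+00,
         1.00000000e+00]])}
```

View pics/top0.png

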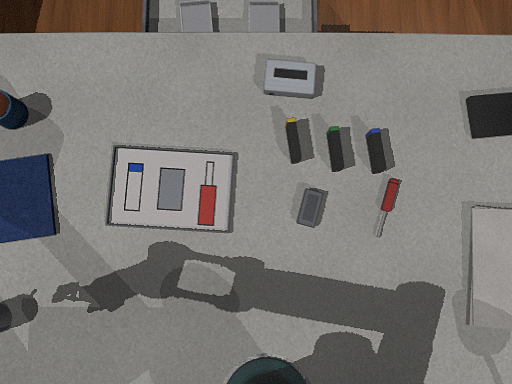

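View pics/scene0.png

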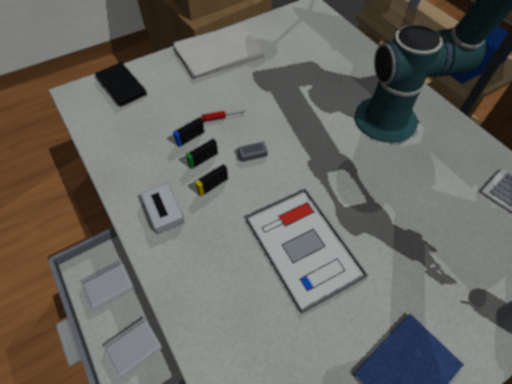

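View pics/wrist0.png

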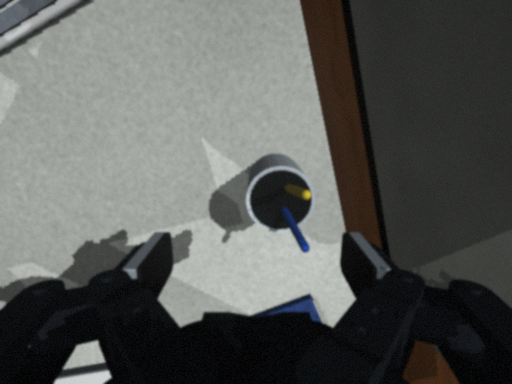

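```bash
cat > h.py <<'E'
import numpy as np, cv2
from scipy.spatial.transform import Rotation as R
from workcell import readout, read_camera, camera_params, bot
def K(p): 
    f=192/np.tan(np.radians(p['fovy'])/2); return f
def cam_pose(name,st=None):
    p=camera_params(name)
    if name=='wrist':
        T=np.eye(4);T[:3,:3]=R.from_rotvec(st['tcp_rot']).as_matrix();T[:3,3]=st['tool_pos']
        C=T@p['hand_eye']; return p,C[:3,:3],C[:3,3]
    Rm=R.from_rotvec(p['rvec']).as_matrix()
    return p,Rm.T,-Rm.T@p['tvec']
def px2w(cp,uv,z):
    p,Rc,c=cp; f=K(p)
    uv=np.atleast_2d(uv).astype(float)
    d=(uv-[p['cx'],p['cy']])/f
    s=d.copy()
    for _ in range(20): s=d/(1+p['k1']*(s**2).sum(1,keepdims=True))
    r=np.c_[s,np.ones(len(s))]@Rc.T
    t=(z-c[2])/r[:,2]
    return c+r*t[:,None]
def w2px(cp,P):
    p,Rc,c=cp; f=K(p)
    q=(np.atleast_2d(P)-c)@Rc
    s=q[:,:2]/q[:,2:]
    s=s*(1+p['k1']*(s**2).sum(1,keepdims=True))
    return s*f+[p['cx'],p['cy']]
def crop(im,x0,y0,x1,y1,k,name):
    c=cv2.resize(im[y0:y1,x0:x1],None,fx=k,fy=k,interpolation=cv2.INTER_CUBIC)
    cv2.imwrite('pics/'+name,c)
E
python3 - <<'E'
from h import *
im=cv2.imread('pics/top0.png')
crop(im,260,105,410,245,5,'t_obj.png'); crop(im,100,140,245,240,5,'t_tray.png')
cp=cam_pose('top'); print(cp[2])
for n,uv,z in [('tray cs',[(114,147),(237,152),(232,231),(108,225)],.014),('base',[(265,372)],.1),('drives',[(299,141),(340,149),(379,151)],.062),('case',[(312,207)],.03),('sd',[(398,180),(378,235)],.02)]:
    print(n,px2w(cp,uv,z).round(3).tolist())
E
```

```text
[0.38677403 0.0333323  1.15261383]
tray cs [[0.631, 0.386, 0.014], [0.618, 0.072, 0.014], [0.417, 0.083, 0.014], [0.432, 0.394, 0.014]]
base [[0.099, 0.004, 0.1]]
drives [[0.636, -0.082, 0.062], [0.616, -0.183, 0.062], [0.611, -0.279, 0.062]]
case [[0.476, -0.116, 0.03]]
sd [[0.545, -0.337, 0.02], [0.406, -0.282, 0.02]]
```

View pics/t_obj.png

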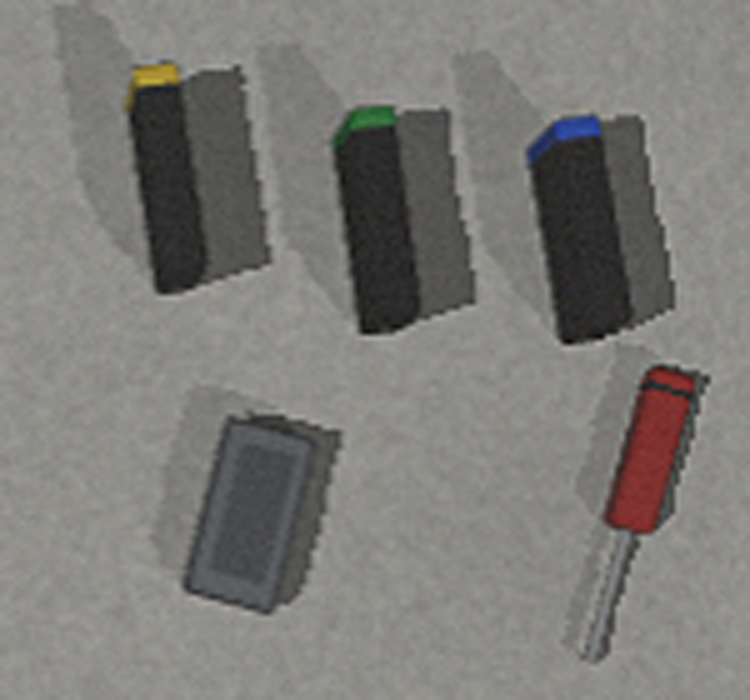

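View pics/t_tray.png

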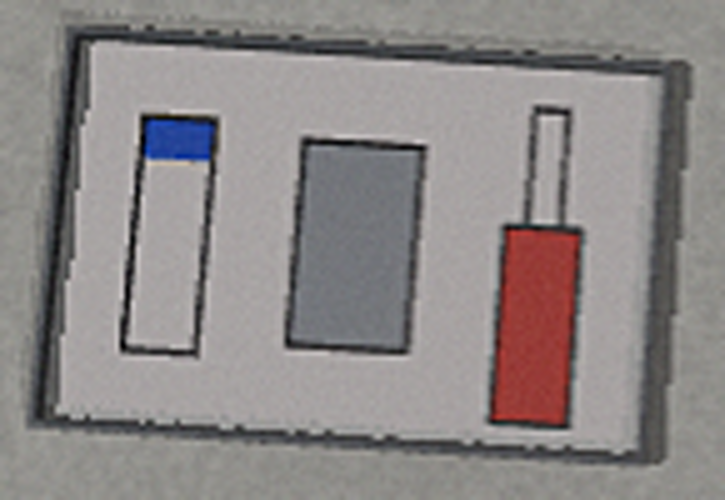

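```bash
cat >> h.py <<'E'
def down(A):  # jaw(y) azimuth deg
    a=np.radians(A); y=np.array([np.cos(a),np.sin(a),0]); z=np.array([0,0,-1.]); x=np.cross(y,z)
    return np.c_[x,y,z]
def plan(pos,A,st=None):
    st=st or readout.read_state()
    R0=R.from_rotvec(st['tcp_rot']).as_matrix()
    d=R0.T@(np.array(pos)-st['tool_pos'])
    rv=R.from_matrix(R0.T@down(A)).as_rotvec()/np.pi
    print('shift',d.round(4).tolist(),'turn',rv.round(4).tolist(),'rows',round(np.linalg.norm(d)/.0417,1),round(np.linalg.norm(rv)*180/7.16,1))
def jawaz(st): 
    M=R.from_rotvec(st['tcp_rot']).as_matrix(); return np.degrees(np.arctan2(M[1,1],M[0,1]))
def snap(name,tag,save=True):
    st=readout.read_state(); im=read_camera(name)[:,:,::-1].copy()
    cv2.imwrite(f'pics/{tag}.png',im); np.savez(f'pics/{tag}.npz',pos=st['tool_pos'],rot=st['tcp_rot'])
    print('t',st['time'],'pos',st['tool_pos'].round(4).tolist(),'A',jawaz(st).round(2),'w',round(st['width'],3),'F',st['wrist_force'].round(1).tolist())
    return im,st
def load(tag):
    d=np.load(f'pics/{tag}.npz'); return cam_pose('wrist',dict(tool_pos=d['pos'],tcp_rot=d['rot']))
E
python3 -c "
from h import *
plan([.56,.235,.19],87)"
```

```text
shift [-0.4801, -0.3024, 0.0408] turn [-0.0006, -0.0001, -0.0667] rows 13.6 1.7
```

Call:
{"method": "apply_moves", "body": {"plan": [[[-0.24, -0.151, 0.02, 0, 0, -0.034, -1], [-0.24, -0.151, 0.02, 0, 0, -0.034, -1], [-0.24, -0.151, 0.02, 0, 0, -0.034, -1], [-0.24, -0.151, 0.02, 0, 0, -0.034, -1], [-0.24, -0.151, 0.02, 0, 0, -0.034, -1], [-0.24, -0.151, 0.02, 0, 0, -0.034, -1], [-0.24, -0.151, 0.02, 0, 0, -0.034, -1], [-0.24, -0.151, 0.02, 0, 0, -0.034, -1]]]}}

```text
time: 0.82
tool_pos: [0.3708, 0.4391, 0.2103]
tcp_rot: [0.251, 3.13, -0.005]
wrist_force: [0.3, -0.2, -0.1]
width: 0.997
```

```bash
python3 -c "
from h import *
plan([.56,.235,.19],87)"
```

```text
shift [-0.2193, -0.1713, 0.0212] turn [-0.0011, 0.0004, -0.0342] rows 6.7 0.9
```

Call:
{"method": "apply_moves", "body": {"plan": [[[-0.219, -0.171, 0.021, -0.001, 0, -0.034, -1], [-0.219, -0.171, 0.021, -0.001, 0, -0.034, -1], [-0.219, -0.171, 0.021, -0.001, 0, -0.034, -1], [-0.219, -0.171, 0.021, -0.001, 0, -0.034, -1], [-0.219, -0.171, 0.021, -0.001, 0, -0.034, -1], [-0.219, -0.171, 0.021, -0.001, 0, -0.034, -1], [-0.219, -0.171, 0.021, -0.001, 0, -0.034, -1], [-0.219, -0.171, 0.021, -0.001, 0, -0.034, -1]]]}}

```text
time: 1.48
tool_pos: [0.5604, 0.2375, 0.1895]
tcp_rot: [0.083, 3.139, 0.002]
wrist_force: [-0.1, -0.1, 0.6]
width: 1.001
```

```bash
python3 -c "
from h import *
im,st=snap('wrist','w_tray')
cv2.imwrite('pics/w_tray2.png',cv2.resize(im,None,fx=1.5,fy=1.5,interpolation=cv2.INTER_CUBIC))
plan([.56,-.2,.19],87)"
```

```text
t 1.4833 pos [0.5604, 0.2375, 0.1895] A 86.99 w 1.001 F [-0.1, -0.1, 0.6]
shift [-0.0243, -0.4388, -0.0017] turn [0.0009, -0.0002, 0.0] rows 10.5 0.0
```

View pics/w_tray2.png

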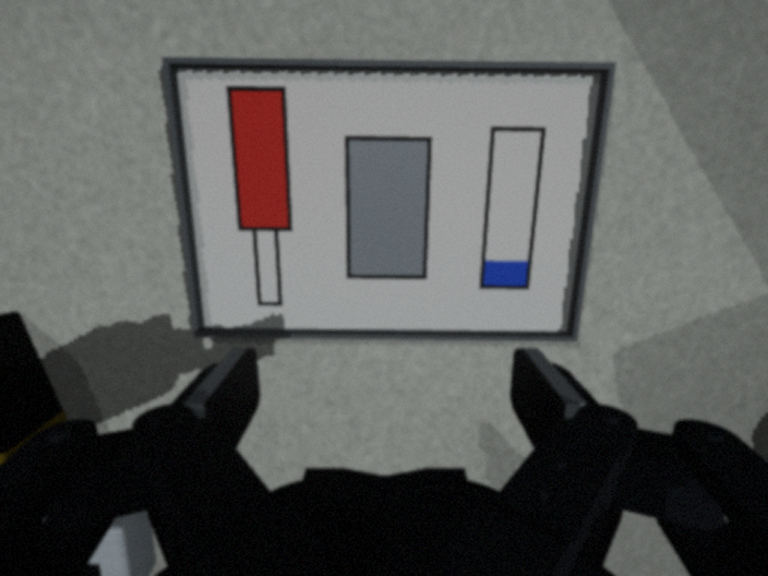

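```bash
python3 -c "
from h import *
im=cv2.imread('pics/w_tray.png')
crop(im,145,50,275,205,5,'wc1.png'); crop(im,270,70,410,205,5,'wc2.png')"
```

```text
(no output)
```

View pics/wc1.png

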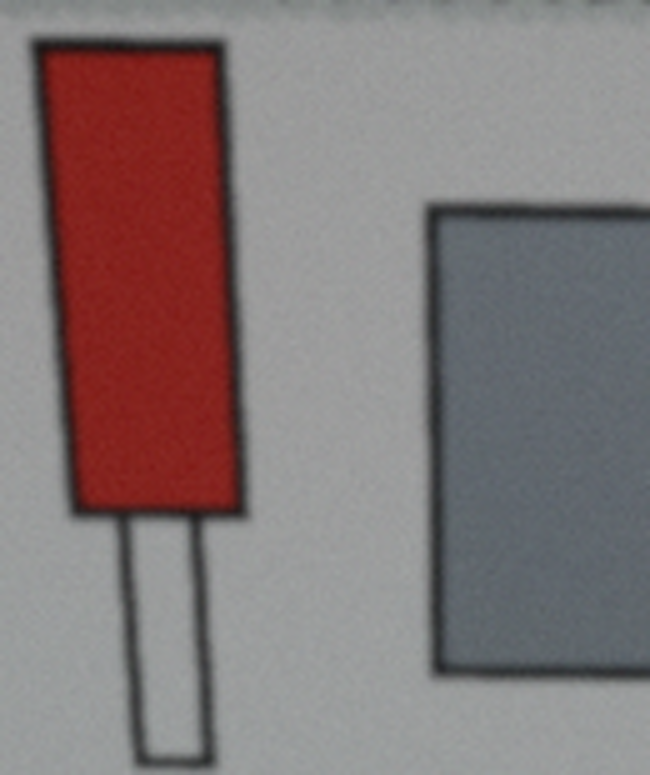

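View pics/wc2.png

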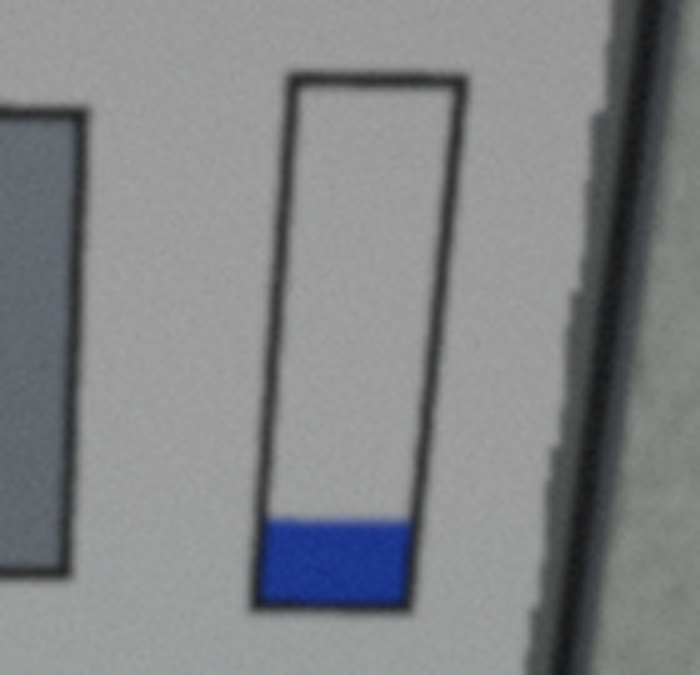

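Call:
{"method": "apply_moves", "body": {"plan": [[[-0.016, -0.22, -0.001, 0, 0, 0, -1], [-0.016, -0.22, -0.001, 0, 0, 0, -1], [-0.016, -0.22, -0.001, 0, 0, 0, -1], [-0.016, -0.22, -0.001, 0, 0, 0, -1], [-0.016, -0.22, -0.001, 0, 0, 0, -1], [-0.016, -0.22, -0.001, 0, 0, 0, -1], [-0.032, -0.29, -0.001, 0, 0, 0, -1], [-0.032, -0.29, -0.001, 0, 0, 0, -1]]]}}

```text
time: 2.2
tool_pos: [0.5753, -0.05, 0.1906]
tcp_rot: [0.073, 3.14, 0.005]
wrist_force: [0.2, -0.1, -0.2]
width: 0.998
```

```bash
cat > tray.py <<'E'
from h import *
from scipy.optimize import least_squares
f=lambda c,o:(np.array(c)+.5)/5-.5+o
H=f([(39,46),(220,46),(239,513),(77,513)],(145,50))
C=np.r_[f([(433,211),(438,671)],(145,50)),f([(66,573),(82,113)],(270,70))]
D=f([(293,79),(462,80),(407,605),(257,604)],(270,70))
cp=load('w_tray')
uv=np.r_[H,C,D]
P=px2w(cp,uv,.0045)
for n,q in (('H',P[:4]),('C',P[4:8]),('D',P[8:])):
    print(n,np.linalg.norm(np.diff(np.r_[q,q[:1]],axis=0),axis=1).round(4),q.mean(0).round(4))
# model in tray frame: y: driver -95, case 0, drive +95
hx=.050;hy=.0195
M=np.array([(-.085,-.095-hy),(-.085,-.095+hy),(.015,-.095+hy),(.015,-.095-hy),
 (-.0525,-.0305),(.0525,-.0305),(.0525,.0305),(-.0525,.0305),
 (-.06,.095-.0185),(-.06,.095+.0185),(.06,.095+.0185),(.06,.095-.0185)])
def W(v):
    c,s=np.cos(v[2]),np.sin(v[2]); return np.c_[M@np.array([[c,s],[-s,c]])+v[:2],np.full(12,v[3])]
r=least_squares(lambda v:(w2px(cp,W(v))-uv).ravel(),[.525,.235,-.05,.0045])
print(r.x,np.degrees(r.x[2]),np.sqrt((r.fun**2).mean()))
r2=least_squares(lambda v:(w2px(cp,W(np.r_[v,.0045]))-uv).ravel(),[.525,.235,-.05])
print(r2.x,np.degrees(r2.x[2]),np.sqrt((r2.fun**2).mean()))
print(r2.fun.reshape(-1,2).round(1).tolist())
E
python3 tray.py; python3 -c "
from h import *
plan([.58,-.22,.19],87)"
```

```text
H [0.0388 0.1001 0.0378 0.1   ] [0.4833 0.1488 0.0045]
C [0.1047 0.0609 0.1047 0.0605] [0.5241 0.2415 0.0045]
D [0.0371 0.1195 0.0363 0.1195] [0.5296 0.3363 0.0045]
[ 0.52402024  0.2415087  -0.06054179  0.00410864] -3.4687888978763395 0.24456777731056076
[ 0.52401863  0.24150944 -0.0605371 ] -3.4685203117625507 0.25549630654936123
[[-0.3, -0.2], [-0.1, 0.2], [0.8, 0.1], [-0.3, -0.2], [-0.3, -0.2], [-0.0, 0.1], [0.1, 0.1], [0.1, -0.1], [0.1, -0.2], [0.0, -0.1], [0.2, 0.3], [-0.3, 0.3]]
shift [-0.0126, -0.1696, 0.0] turn [0.0011, 0.0002, 0.0018] rows 4.1 0.1
```

```bash
python3 -c "
from h import *
cp=cam_pose('top')
uv=(np.array([(304,141),(425,148),(408,350),(288,346),(145,118),(217,118),(197,352),(123,349),(504,229),(580,231),(568,426),(491,421)])+.5)/5-.5+[100,140]
P=px2w(cp,uv,.0045)
for q in (P[:4],P[4:8],P[8:]): print(q.mean(0).round(4),np.linalg.norm(np.diff(np.r_[q,q[:1]],axis=0),axis=1).round(4))
for p in [(.575,-.05,.19)]: print(w2px(cp,[p]))
"
```

```text
[0.5246 0.24   0.0045] [0.0622 0.1038 0.0609 0.1054]
[0.5308 0.3349 0.0045] [0.037  0.1204 0.0377 0.119 ]
[0.4834 0.148  0.0045] [0.0388 0.0993 0.039  0.0978]
[[290.56451362 155.28233857]]
```

Call:
{"method": "apply_moves", "body": {"plan": [[[-0.012, -0.17, 0, 0.001, 0, 0.002, -1], [-0.012, -0.17, 0, 0.001, 0, 0.002, -1], [-0.012, -0.17, 0, 0.001, 0, 0.002, -1], [-0.012, -0.17, 0, 0.001, 0, 0.002, -1], [-0.012, -0.17, 0, 0.001, 0, 0.002, -1], [-0.012, -0.17, 0, 0.001, 0, 0.002, -1], [-0.012, -0.17, 0, 0.001, 0, 0.002, -1], [-0.012, -0.17, 0, 0.001, 0, 0.002, -1]]]}}

```text
time: 2.87
tool_pos: [0.5793, -0.218, 0.1896]
tcp_rot: [-0.083, -3.14, -0.002]
wrist_force: [-0.1, -0.2, 0.3]
width: 1.0
```

```bash
python3 -c "
from h import *
im,st=snap('wrist','w_obj')
cv2.imwrite('pics/w_obj2.png',cv2.resize(im,None,fx=1.5,fy=1.5,interpolation=cv2.INTER_CUBIC))
"
```

```text
t 2.8667 pos [0.5793, -0.218, 0.1896] A 86.98 w 1.0 F [-0.1, -0.2, 0.3]
```

View pics/w_obj2.png

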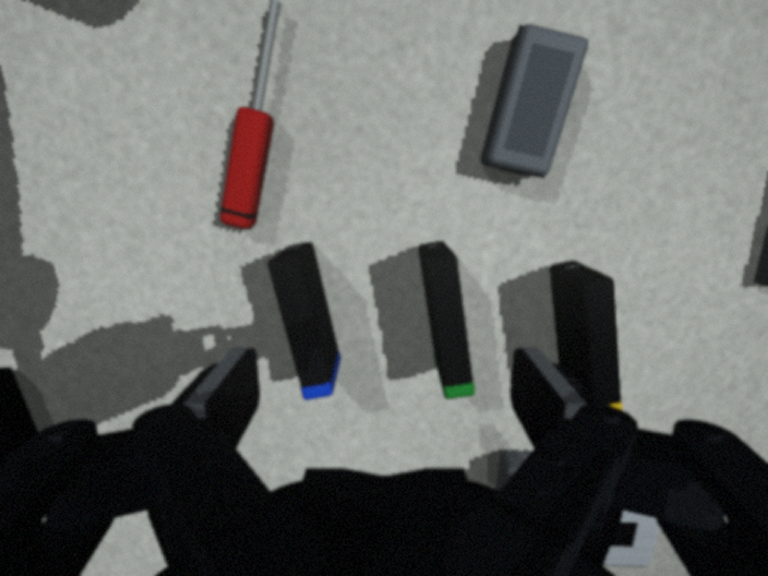

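```bash
python3 -c "
from h import *
im=cv2.imread('pics/w_obj.png')
im=np.clip(im.astype(float)*2,0,255).astype(np.uint8)
crop(im,155,150,245,275,6,'wo1.png'); crop(im,310,5,400,125,6,'wo2.png');crop(im,130,0,210,160,5,'wo3.png')"
```

```text
(no output)
```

View pics/wo1.png

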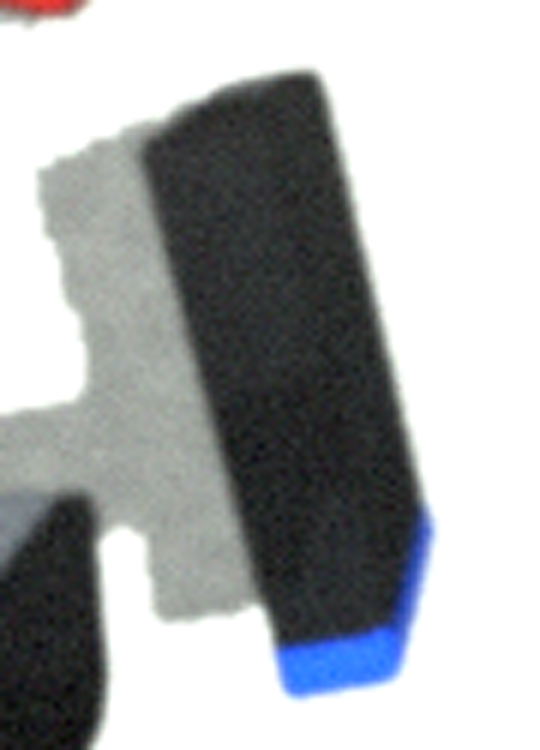

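View pics/wo2.png

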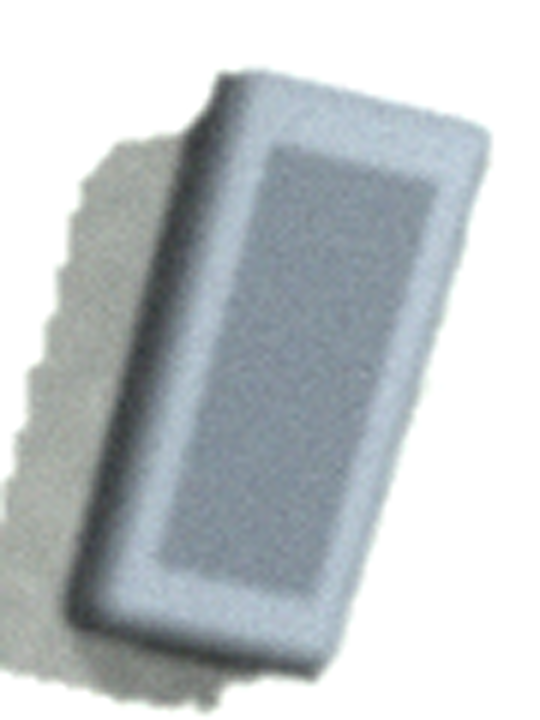

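View pics/wo3.png

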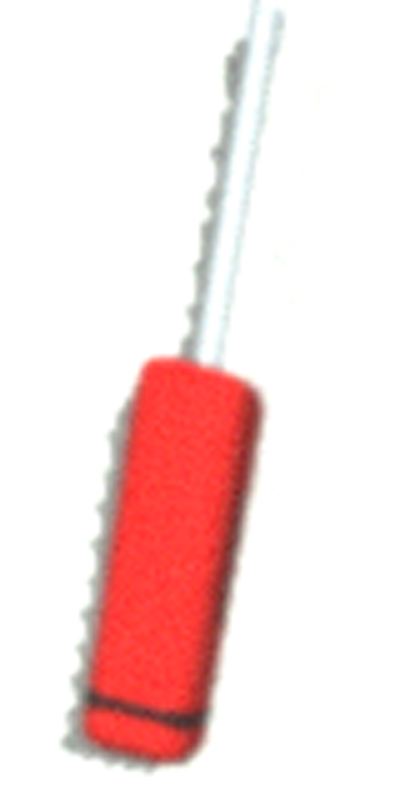

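```bash
cat > obj.py <<'E'
from h import *
from scipy.optimize import least_squares
def fit(cp,uv,M,v0):
    uv=np.array(uv,float);M=np.array(M,float)
    def W(v):
        c,s=np.cos(v[2]),np.sin(v[2]); q=M.copy(); q[:,:2]=M[:,:2]@np.array([[c,s],[-s,c]])+v[:2]; return q
    r=least_squares(lambda v:(w2px(cp,W(v))-uv).ravel(),v0,loss='soft_l1')
    print('pose',r.x[:2].round(4),'yaw',np.degrees(r.x[2]).round(2),'rms',np.sqrt((r.fun**2).mean()).round(2)); print((w2px(cp,W(r.x))-uv).round(1).tolist())
    return r.x
if __name__=='__main__':
    cp=load('w_obj')
    g=lambda c,k,o:(np.array(c)+.5)/k-.5+o
    a,b=.0525,.011
    fit(cp,g([(145,155),(288,693),(402,678),(322,72),(432,520)],6,(155,150)),[(-a,-b,.062),(a,-b,.062),(a,b,.062),(-a,b,0),(a,b,0)],[.6,-.28,0])
    print(px2w(cp,g([(268,148),(440,185),(315,590),(160,568)],6,(310,5)),.03).round(4), px2w(cp,g([(268,148),(440,185),(315,590),(160,568)],6,(310,5)),.03).mean(0))
    print(px2w(cp,g([(265,15),(208,360)],5,(130,0)),.011+.0032).round(4),px2w(cp,g([(140,745)],5,(130,0)),.011).round(4))
E
python3 obj.py
```

```text
pose [ 0.6157 -0.2773] yaw 7.83 rms 1.74
[[-2.0, -2.9], [-0.6, 1.5], [0.4, 0.6], [0.6, -2.8], [1.1, 2.2]]
[[ 0.44   -0.1161  0.03  ]
 [ 0.4468 -0.0881  0.03  ]
 [ 0.5085 -0.1053  0.03  ]
 [ 0.5035 -0.1319  0.03  ]] [ 0.47467544 -0.1103305   0.03      ]
[[ 0.4035 -0.2821  0.0142]
 [ 0.4662 -0.3018  0.0142]] [[ 0.546  -0.3288  0.011 ]]
```

```bash
python3 -c "
from h import *
plan([.618,-.277,.14],97.8)"
```

```text
shift [-0.0417, -0.057, 0.0496] turn [0.0003, -0.0001, -0.06] rows 2.1 1.5
```

Call:
{"method": "apply_moves", "body": {"plan": [[[-0.042, -0.057, 0.05, 0, 0, -0.06, -1], [-0.042, -0.057, 0.05, 0, 0, -0.06, -1], [-0.042, -0.057, 0.05, 0, 0, -0.06, -1], [-0.042, -0.057, 0.05, 0, 0, -0.06, -1], [-0.042, -0.057, 0.05, 0, 0, -0.06, -1], [-0.042, -0.057, 0.05, 0, 0, -0.06, -1], [-0.042, -0.057, 0.05, 0, 0, -0.06, -1], [-0.042, -0.057, 0.05, 0, 0, -0.06, -1]]]}}

```text
time: 3.58
tool_pos: [0.6186, -0.2788, 0.1419]
tcp_rot: [-0.211, 3.132, -0.002]
wrist_force: [0.2, 0.3, -0.3]
width: 1.0
```

```bash
python3 -c "
from h import *
im,st=snap('wrist','w_dr')
im=np.clip(im.astype(float)*2,0,255).astype(np.uint8)
crop(im,200,90,320,300,3.5,'w_dr2.png')
cv2.imwrite('pics/w_dr3.png',im)
"
```

```text
t 3.5833 pos [0.6186, -0.2788, 0.1419] A 97.73 w 1.0 F [0.2, 0.3, -0.3]
```

View pics/w_dr2.png

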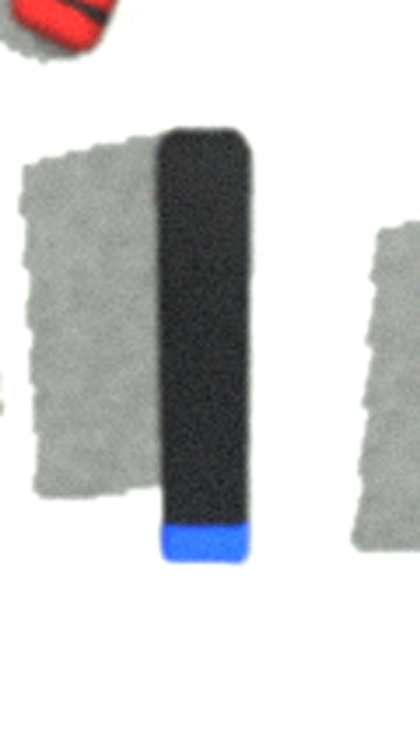

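View pics/w_dr3.png

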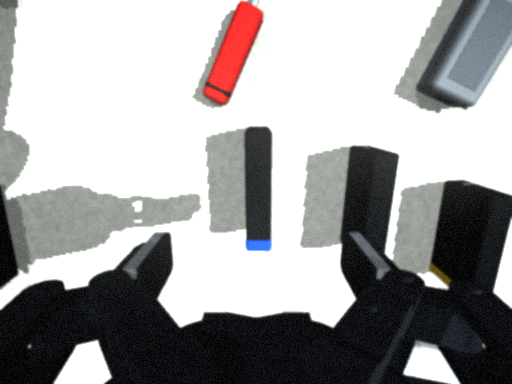

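```bash
python3 -c "
from obj import *
cp=load('w_dr')
g=lambda c:(np.array(c)+.5)/3.5-.5+[200,90]
P=px2w(cp,g([(157,150),(251,150),(248.5,550),(162.5,550),(205,563),(204,127)]),.062)
m=(P[0]+P[1])/2;n=(P[2]+P[3])/2
print(P.round(4).tolist(),np.linalg.norm(P[0]-P[1]),np.linalg.norm(P[2]-P[3]),np.degrees(np.arctan2(*(n-m)[1::-1])))
u=(n-m)/np.linalg.norm(n-m); print('center from far end',P[4]-u*.0525,'near',P[5]+u*.0525,np.linalg.norm(P[4]-P[5]))
"
```

```text
[[0.5689, -0.295, 0.062], [0.566, -0.2743, 0.062], [0.6626, -0.2604, 0.062], [0.6655, -0.2815, 0.062], [0.6676, -0.2706, 0.062], [0.5625, -0.2854, 0.062]] 0.020898344161445398 0.021359576386846466 8.10538021268437
center from far end [ 0.61558058 -0.27796725  0.062     ] near [ 0.61449346 -0.27796473  0.062     ] 0.10607602041023165
```

```bash
python3 -c "
from h import *
plan([.6152,-.278,.020],98.1)"
```

```text
shift [0.0034, 0.0016, 0.1217] turn [-0.0004, 0.0007, -0.0021] rows 2.9 0.1
```

Call:
{"method": "apply_moves", "body": {"plan": [[[0.003, 0.001, 0.03, 0, 0.001, -0.002, -1], [0.003, 0.001, 0.06, 0, 0.001, -0.002, -1], [0.003, 0.001, 0.09, 0, 0.001, -0.002, -1], [0.003, 0.001, 0.11, 0, 0.001, -0.002, -1], [0.003, 0.001, 0.122, 0, 0.001, -0.002, -1], [0.003, 0.001, 0.122, 0, 0.001, -0.002, -1], [0.003, 0.001, 0.122, 0, 0.001, -0.002, -1], [0.003, 0.001, 0.122, 0, 0.001, -0.002, -1]]]}}

```text
time: 4.3
tool_pos: [0.6165, -0.2796, 0.02]
tcp_rot: [0.22, -3.134, 0.003]
wrist_force: [-0.0, -0.5, 0.3]
width: 0.997
```

```bash
python3 -c "
from h import *
im,st=snap('wrist','w_dr_low')
plan([.6152,-.278,.020],98.1)"
```

```text
t 4.3 pos [0.6165, -0.2796, 0.02] A 98.04 w 0.997 F [-0.0, -0.5, 0.3]
shift [0.0013, 0.002, 0.0004] turn [-0.0008, 0.0001, -0.0003] rows 0.1 0.0
```

View pics/w_dr_low.png

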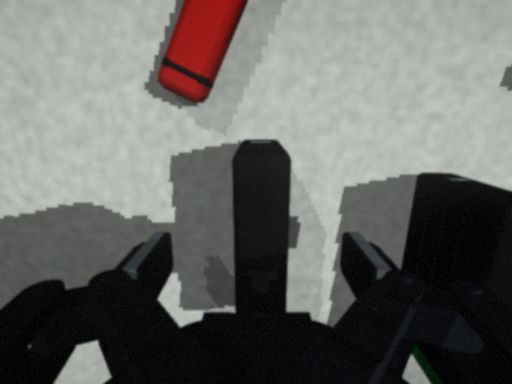

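Call:
{"method": "apply_moves", "body": {"plan": [[[0.001, 0.002, 0, 0, 0, 0, -1], [0.001, 0.002, 0, 0, 0, 0, 1], [0.001, 0.002, 0, 0, 0, 0, 1], [0.001, 0.002, 0, 0, 0, 0, 1], [0.001, 0.002, 0, 0, 0, 0, 1], [0.001, 0.002, 0, 0, 0, 0, 1], [0.001, 0.002, 0, 0, 0, 0, 1], [0.001, 0.002, 0, 0, 0, 0, 1]]], "force": 50}}

```text
time: 5.02
tool_pos: [0.6139, -0.2772, 0.018]
tcp_rot: [0.22, -3.131, 0.001]
wrist_force: [0.5, -0.0, 1.3]
width: 0.253
```

```bash
python3 -c "
from h import *
im,st=snap('wrist','w_dr_grip')
plan([.6152,-.278,.14],98.1)"
```

```text
t 5.0167 pos [0.6139, -0.2772, 0.018] A 98.04 w 0.253 F [0.5, -0.0, 1.3]
shift [-0.0009, -0.001, -0.122] turn [-0.0001, -0.0009, -0.0003] rows 2.9 0.0
```

View pics/w_dr_grip.png

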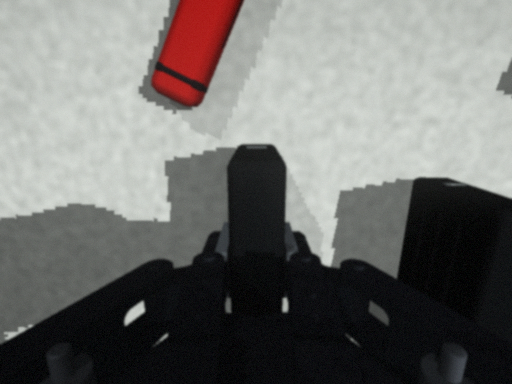

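```bash
python3 -c "
from h import *
cp=load('w_dr_grip')
P=px2w(cp,[(240,149),(274,149),(257,149)],.062); print(P)
im=cv2.imread('pics/w_dr_grip.png');im=np.clip(im.astype(float)*2.5,0,255).astype(np.uint8)
crop(im,205,130,310,235,5,'g.png')
plan([.6152,-.278,.14],98.1)
plan([.5297,.3363,.14],86.53)"
```

```text
[[ 0.56176238 -0.2904134   0.062     ]
 [ 0.56007924 -0.27860675  0.062     ]
 [ 0.56092044 -0.2845097   0.062     ]]
shift [-0.0009, -0.001, -0.122] turn [-0.0001, -0.0009, -0.0003] rows 2.9 0.0
shift [-0.0021, 0.6193, -0.1221] turn [-0.0002, -0.0009, 0.0639] rows 15.1 1.6
```

View pics/g.png

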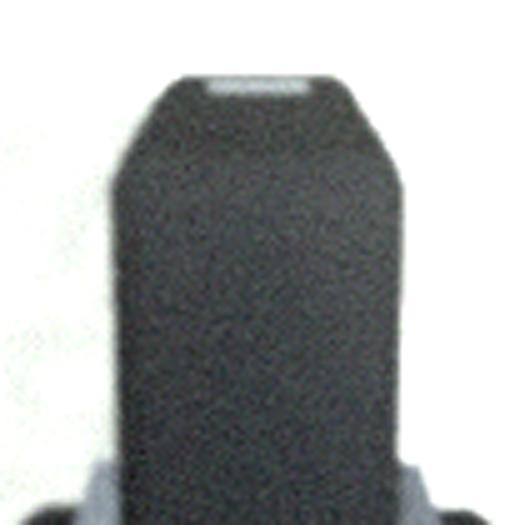

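```bash
python3 -c "
from h import *
cp=load('w_dr_grip')
u=np.array([np.cos(np.radians(8.1)),np.sin(np.radians(8.1)),0])
for r in (162,164,166): print(px2w(cp,[(257,r)],.062)+u*.0525)
print(px2w(cp,[(257,145)],.0)+u*.0525)
"
```

```text
[[ 0.61744697 -0.27646099  0.062     ]]
[[ 0.61815681 -0.27635938  0.062     ]]
[[ 0.61886931 -0.27625738  0.062     ]]
[[ 0.61775794 -0.27632104  0.        ]]
```

Call:
{"method": "apply_moves", "body": {"plan": [[[0, 0, -0.025, 0, 0, 0, 1], [0, 0, -0.06, 0, 0, 0, 1], [0, 0, -0.1, 0, 0, 0, 1], [0, 0.02, -0.122, 0, 0, 0, 1], [0, 0.06, -0.122, 0, 0, 0.01, 1], [0, 0.1, -0.122, 0, 0, 0.02, 1], [0, 0.14, -0.122, 0, 0, 0.03, 1], [0, 0.18, -0.122, 0, 0, 0.03, 1]]]}}

```text
time: 5.73
tool_pos: [0.5878, -0.0973, 0.1395]
tcp_rot: [0.069, -3.137, 0.0]
wrist_force: [0.8, 0.1, -2.6]
width: 0.253
```

```bash
python3 -c "
from h import *
im,st=snap('wrist','w_dr_up')
plan([.5297,.3363,.10],86.53)"
```

```text
t 5.7333 pos [0.5878, -0.0973, 0.1395] A 92.51 w 0.253 F [0.8, 0.1, -2.6]
shift [0.0358, 0.4281, 0.0418] turn [0.0019, -0.0022, 0.0344] rows 10.3 0.9
```

View pics/w_dr_up.png

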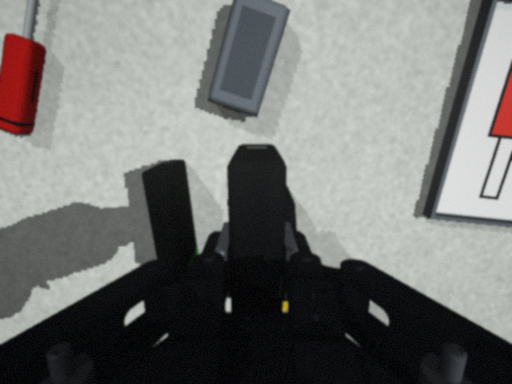

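Call:
{"method": "apply_moves", "body": {"plan": [[[0.003, 0.04, 0, 0, 0, 0.005, 1], [0.006, 0.08, 0, 0, 0, 0.01, 1], [0.01, 0.12, 0, 0, 0, 0.015, 1], [0.013, 0.16, 0, 0, 0, 0.02, 1], [0.017, 0.2, 0, 0, 0, 0.03, 1], [0.02, 0.24, 0.01, 0, 0, 0.034, 1], [0.024, 0.28, 0.02, 0, 0, 0.034, 1], [0.027, 0.315, 0.02, 0, 0, 0.034, 1]]]}}

```text
time: 6.45
tool_pos: [0.5447, 0.2162, 0.1172]
tcp_rot: [-0.094, -3.133, 0.003]
wrist_force: [0.3, 0.0, -3.1]
width: 0.248
```

```bash
python3 -c "
from h import *
plan([.5275,.3365,.07],86.53)"
```

```text
shift [0.0241, 0.1191, 0.0471] turn [-0.0006, -0.0023, 0.0001] rows 3.1 0.1
```

Call:
{"method": "apply_moves", "body": {"plan": [[[0.008, 0.04, 0.01, 0, 0, 0, 1], [0.016, 0.08, 0.02, 0, 0, 0, 1], [0.024, 0.119, 0.03, 0, -0.001, 0, 1], [0.024, 0.119, 0.047, 0, -0.001, 0, 1], [0.024, 0.119, 0.047, 0, -0.001, 0, 1], [0.024, 0.119, 0.047, 0, -0.001, 0, 1], [0.024, 0.119, 0.047, 0, -0.001, 0, 1], [0.024, 0.119, 0.047, 0, -0.001, 0, 1]]]}}

```text
time: 7.12
tool_pos: [0.5314, 0.3338, 0.0737]
tcp_rot: [0.098, 3.139, -0.001]
wrist_force: [0.9, 0.5, -1.9]
width: 0.252
```

```bash
python3 -c "
from h import *
im,st=snap('wrist','w_dp1')
plan([.5275,.3365,.07],86.53)
im=np.clip(im.astype(float)*1.6,0,255).astype(np.uint8)
crop(im,180,90,360,260,4,'w_dp1c.png')"
```

```text
t 7.1167 pos [0.5314, 0.3338, 0.0737] A 86.43 w 0.252 F [0.9, 0.5, -1.9]
shift [0.0043, 0.0024, 0.0039] turn [0.0, 0.0005, -0.0006] rows 0.2 0.0
```

View pics/w_dp1.png

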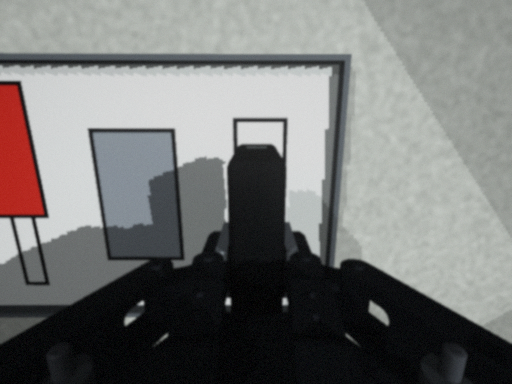

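View pics/w_dp1c.png

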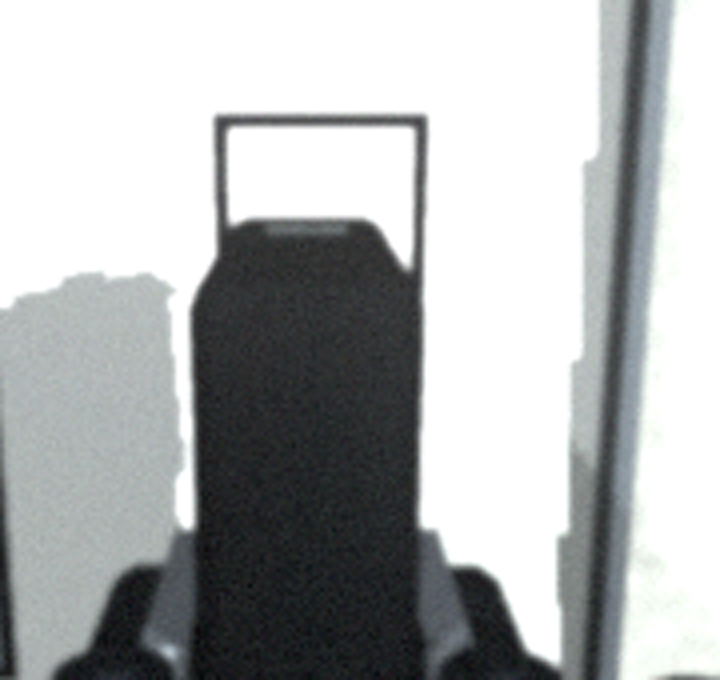

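```bash
cat > rel.py <<'E'
from h import *
def toolpt(uv,zt):
    # intersect px rays with plane z=zt in TOOL frame -> tool coords
    p=camera_params('wrist'); C=p['hand_eye']
    return px2w((p,C[:3,:3],C[:3,3]),uv,zt)
E
python3 -c "
from rel import *
g=lambda c,k,o:(np.array(c)+.5)/k-.5+o
for z in (.018,.020): 
  q=toolpt(g([(306,221),(240,221),(372,221)],4,(180,90)),z); print('drive near bottom',q.round(4).tolist(),'ctr x',q[0,0]-.0525)
for z in (-.043,-.042,-.041):
  q=toolpt(g([(204,300),(306,300),(402,300),],4,(180,90)),z); print('drive near top',q.round(4).tolist(),'ctr x',q[1,0]-.0525)
for h in (.066,.068,.070):
  q=toolpt(g([(221,120),(421,120)],4,(180,90)),h); print('line',q.round(4).tolist(),np.linalg.norm(q[0]-q[1]),'ctr x',q[:,0].mean()-.06, 'y at center?', q[:,1].mean())
"

```

```text
drive near bottom [[0.0485, -0.0001, 0.018], [0.0485, -0.0095, 0.018], [0.0485, 0.0093, 0.018]] ctr x -0.003977053468747237
drive near bottom [[0.0483, -0.0001, 0.02], [0.0483, -0.0096, 0.02], [0.0483, 0.0094, 0.02]] ctr x -0.004185885593115939
drive near top [[0.0478, -0.0092, -0.043], [0.0479, -0.0, -0.043], [0.0479, 0.0086, -0.043]] ctr x -0.004643522611415353
drive near top [[0.0477, -0.0093, -0.042], [0.0477, -0.0, -0.042], [0.0477, 0.0087, -0.042]] ctr x -0.004818633800476757
drive near top [[0.0475, -0.0094, -0.041], [0.0475, -0.0, -0.041], [0.0475, 0.0088, -0.041]] ctr x -0.004993744989538161
line [[0.0616, -0.0155, 0.066], [0.0616, 0.0205, 0.066]] 0.03606584725546399 ctr x 0.001587662446781657 y at center? 0.0025132030947796254
line [[0.0615, -0.0157, 0.068], [0.0616, 0.0207, 0.068]] 0.0364117631092339 ctr x 0.0015522079929327498 y at center? 0.0025364804202505416
line [[0.0615, -0.0158, 0.07], [0.0615, 0.0209, 0.07]] 0.0367576789630038 ctr x 0.0015167535390838566 y at center? 0.002559757745721456
```

Call:
{"method": "apply_moves", "body": {"plan": [[[0.0055, 0.0025, 0.01, 0, 0, 0, 1], [0.0055, 0.0025, 0.02, 0, 0, 0, 1], [0.0055, 0.0025, 0.03, 0, 0, 0, 1], [0.0055, 0.0025, 0.038, 0, 0, 0, 1], [0.0055, 0.0025, 0.042, 0, 0, 0, 1], [0.0055, 0.0025, 0.042, 0, 0, 0, 1], [0.0055, 0.0025, 0.042, 0, 0, 0, 1], [0.0055, 0.0025, 0.042, 0, 0, 0, 1]]]}}

```text
time: 7.83
tool_pos: [0.5255, 0.3378, 0.031]
tcp_rot: [0.095, 3.14, -0.001]
wrist_force: [-0.2, -0.4, -1.2]
width: 0.25
```

```bash
python3 -c "
from h import *
im,st=snap('wrist','w_dp2')
print([readout.read_state()['tool_pos'].round(4).tolist() for _ in range(3)])
plan([.5275,.3365,.0235],86.53)
im=np.clip(im.astype(float)*1.6,0,255).astype(np.uint8)
crop(im,180,90,360,260,4,'w_dp2c.png')"
```

```text
t 7.8333 pos [0.5255, 0.3378, 0.031] A 86.52 w 0.25 F [-0.2, -0.4, -1.2]
[[0.5256, 0.338, 0.0313], [0.5256, 0.338, 0.0313], [0.5256, 0.338, 0.0313]]
shift [-0.0019, -0.0013, 0.0078] turn [-0.0, 0.0003, -0.0] rows 0.2 0.0
```

View pics/w_dp2c.png

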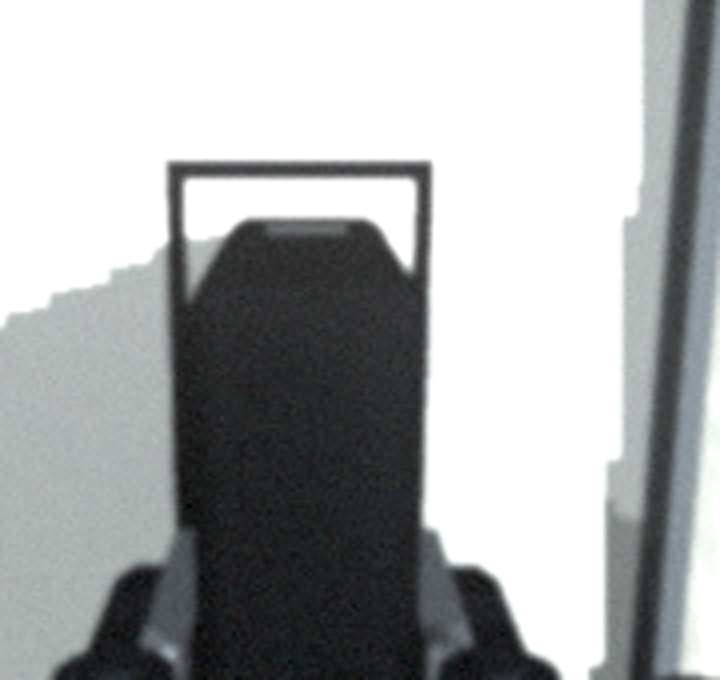

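```bash
python3 -c "
from rel import *
g=lambda c,k,o:(np.array(c)+.5)/k-.5+o
for h in (.025,.027,.029):
  q=toolpt(g([(176,169),(424,169)],4,(180,90)),h); print('line',q.round(4).tolist(),np.linalg.norm(q[0]-q[1]),'ctr x',q[:,0].mean()-.06, 'y at center?', q[:,1].mean())
"

```

```text
line [[0.0553, -0.0192, 0.025], [0.0554, 0.0172, 0.025]] 0.03633325752119603 ctr x -0.004650509654495927 y at center? -0.0010095840259070447
line [[0.0552, -0.0194, 0.027], [0.0553, 0.0174, 0.027]] 0.03676702518750926 ctr x -0.004769113752544109 y at center? -0.0010226567572943907
line [[0.0551, -0.0196, 0.029], [0.0551, 0.0176, 0.029]] 0.037200792853822495 ctr x -0.004887717850592291 y at center? -0.0010357294886817366
```

Call:
{"method": "apply_moves", "body": {"plan": [[[-0.0007, -0.0009, 0.002, 0, 0, 0, 1], [-0.0007, -0.0009, 0.003, 0, 0, 0, 1], [-0.0007, -0.0009, 0.004, 0, 0, 0, 1], [-0.0007, -0.0009, 0.005, 0, 0, 0, 1], [-0.0007, -0.0009, 0.0055, 0, 0, 0, 1], [-0.0007, -0.0009, 0.006, 0, 0, 0, 1], [-0.0007, -0.0009, 0.006, 0, 0, 0, 1], [-0.0007, -0.0009, 0.006, 0, 0, 0, 1]]]}}

```text
time: 8.55
tool_pos: [0.5258, 0.3367, 0.0248]
tcp_rot: [0.095, 3.14, -0.001]
wrist_force: [0.9, -0.8, -1.2]
width: 0.253
```

```bash
python3 -c "
from h import *
print(readout.read_state()['wrist_force'],readout.read_state()['tool_pos'])"
```

```text
[ 0.94160234 -0.81452304 -1.22381722] [0.52575073 0.3366768  0.0247936 ]
```

Call:
{"method": "apply_moves", "body": {"plan": [[[0, 0, 0.0003, 0, 0, 0, 1], [0, 0, 0.0006, 0, 0, 0, 1], [0, 0, 0.0009, 0, 0, 0, 1], [0, 0, 0.0012, 0, 0, 0, 1], [0, 0, 0.0015, 0, 0, 0, 1], [0, 0, 0.0015, 0, 0, 0, 1], [0, 0, 0.0015, 0, 0, 0, 1], [0, 0, 0.0015, 0, 0, 0, 1]]]}}

```text
time: 9.22
tool_pos: [0.5258, 0.3367, 0.0233]
tcp_rot: [0.095, 3.14, -0.001]
wrist_force: [-0.5, -0.6, -0.2]
width: 0.252
```

Call:
{"method": "apply_moves", "body": {"plan": [[[0, 0, 0.0003, 0, 0, 0, 1], [0, 0, 0.0006, 0, 0, 0, 1], [0, 0, 0.0008, 0, 0, 0, 1], [0, 0, 0.001, 0, 0, 0, 1], [0, 0, 0.001, 0, 0, 0, 1], [0, 0, 0.001, 0, 0, 0, 1], [0, 0, 0.001, 0, 0, 0, 1], [0, 0, 0.001, 0, 0, 0, 1]]]}}

```text
time: 9.88
tool_pos: [0.5258, 0.3367, 0.0223]
tcp_rot: [0.095, 3.14, -0.001]
wrist_force: [-0.8, 0.3, -2.4]
width: 0.25
```

Call:
{"method": "apply_moves", "body": {"plan": [[[0, 0, 0.0002, 0, 0, 0, 1], [0, 0, 0.0004, 0, 0, 0, 1], [0, 0, 0.0006, 0, 0, 0, 1], [0, 0, 0.0008, 0, 0, 0, 1], [0, 0, 0.0008, 0, 0, 0, 1], [0, 0, 0.0008, 0, 0, 0, 1], [0, 0, 0.0008, 0, 0, 0, 1], [0, 0, 0.0008, 0, 0, 0, 1]]]}}

```text
time: 10.55
tool_pos: [0.526, 0.3367, 0.022]
tcp_rot: [0.095, 3.14, -0.001]
wrist_force: [-2.1, -1.5, 4.5]
width: 0.249
```

```bash
python3 -c "
from h import *
print(camera_params('scene')['fovy'])
im=read_camera('scene')[:,:,::-1]
crop(im,270,200,400,310,6,'s1.png')"
```

```text
52.69721211888874
```

View pics/s1.png

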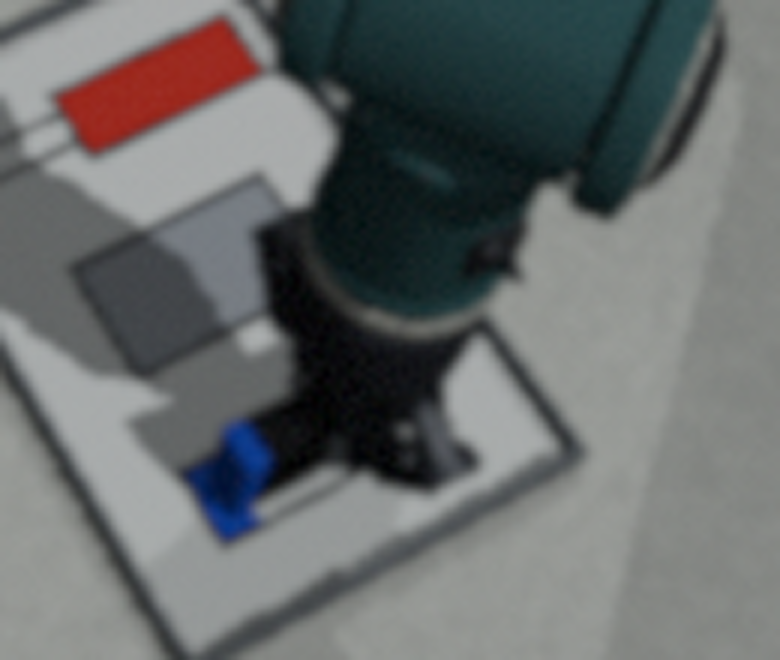

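Call:
{"method": "apply_moves", "body": {"plan": [[[0, 0, -0.0003, 0, 0, 0, 0.3], [0, 0, -0.0003, 0, 0, 0, 0.2], [0, 0, -0.0003, 0, 0, 0, 0], [0, 0, -0.0003, 0, 0, 0, -0.2], [0, 0, -0.0003, 0, 0, 0, -0.4], [0, 0, -0.0003, 0, 0, 0, -0.4], [0, 0, -0.02, 0, 0, 0, -0.4], [0, 0, -0.05, 0, 0, 0, -0.4]]]}}

```text
time: 11.27
tool_pos: [0.5226, 0.3349, 0.0679]
tcp_rot: [-0.095, -3.133, 0.008]
wrist_force: [-0.3, 0.7, 0.0]
width: 0.702
```

```bash
python3 -c "
from h import *
im,st=snap('wrist','w_dp3')
plan([.54,.30,.19],86.53)"
```

```text
t 11.2667 pos [0.5226, 0.3349, 0.0679] A 86.52 w 0.702 F [-0.3, 0.7, 0.0]
shift [-0.0149, -0.0369, -0.1131] turn [0.0007, 0.0014, -0.0001] rows 2.9 0.0
```

View pics/w_dp3.png

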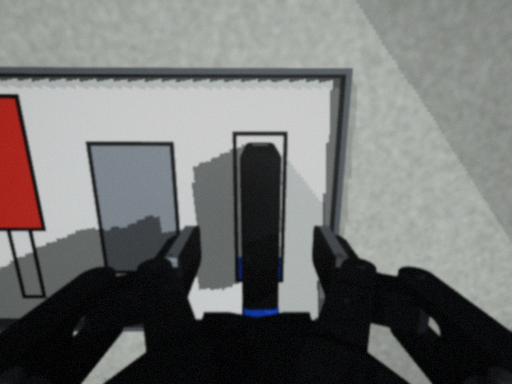

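Call:
{"method": "apply_moves", "body": {"plan": [[[0, 0, -0.03, 0, 0, 0, -1], [-0.005, 0, -0.06, 0, 0, 0, -1], [-0.025, 0, -0.1, 0, 0, 0, -1], [-0.025, 0, -0.11, 0, 0.001, 0, -1], [-0.025, 0, -0.11, 0, 0.001, 0, -1], [-0.025, 0, -0.11, 0, 0.001, 0, -1], [-0.025, 0, -0.11, 0, 0.001, 0, -1], [-0.025, 0, -0.11, 0, 0.001, 0, -1]]]}}

```text
time: 11.98
tool_pos: [0.5491, 0.3346, 0.1791]
tcp_rot: [-0.095, -3.134, 0.004]
wrist_force: [-0.5, 0.3, 0.1]
width: 1.001
```

```bash
python3 -c "
from h import *
im,st=snap('wrist','w_dp4')
im=np.clip(im.astype(float)*1.6,0,255).astype(np.uint8)
crop(im,205,70,315,230,5,'w_dp4c.png')
plan([.49,-.11,.17],73)"
```

```text
t 11.9833 pos [0.5491, 0.3346, 0.1791] A 86.53 w 1.001 F [-0.5, 0.3, 0.1]
shift [0.0321, -0.4473, 0.0105] turn [-0.0011, -0.0019, 0.0752] rows 10.8 1.9
```

View pics/w_dp4c.png

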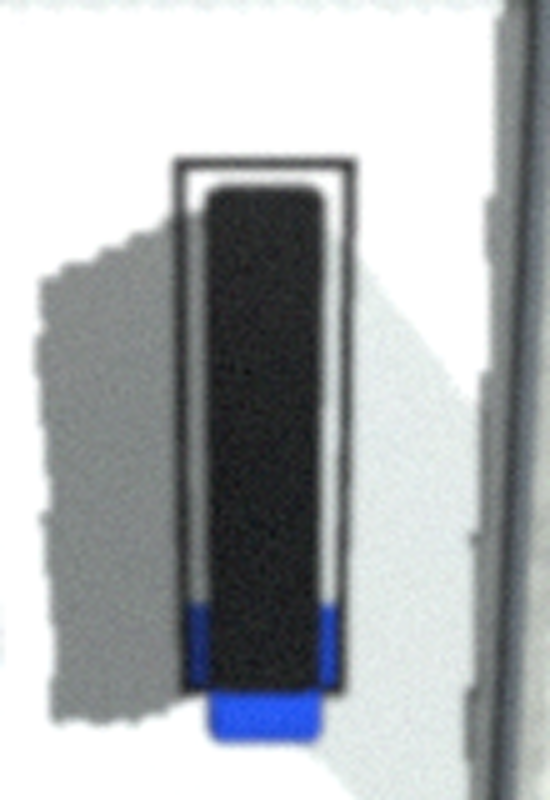

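```bash
python3 -c "
from h import *
cp=load('w_dp4'); print(cp[2])
g=lambda c:(np.array(c)+.5)/5-.5+[205,70]
q=px2w(cp,g([(180,163),(350,163),(338,690),(189,690)]),.0045); c=q.mean(0); u=(q[2]+q[3]-q[0]-q[1]); u/=np.linalg.norm(u); v=np.array([-u[1],u[0],0])
print(c,np.degrees(np.arctan2(u[1],u[0])))
d=px2w(cp,g([(208,230),(325,230),(321,700),(211,700),(266,743),(266,186)]),.066)-c
print(np.c_[d@u,d@v].round(4).tolist())
d=px2w(cp,g([(266,186)]),.004)-c
print(np.c_[d@u,d@v].round(4).tolist())
"
```

```text
[0.48486635 0.33893899 0.32204604]
[0.53005908 0.33643285 0.0045    ] -3.49880180174605
[[-0.0458, -0.0101], [-0.0458, 0.0106], [0.0415, 0.011], [0.0416, -0.0101], [0.0504, 0.0005], [-0.0532, 0.0001]]
[[-0.0552, 0.0002]]
```

Call:
{"method": "apply_moves", "body": {"plan": [[[0.003, -0.04, 0, 0, 0, 0, -1], [0.006, -0.08, 0, 0, 0, 0.01, -1], [0.009, -0.12, 0, 0, 0, 0.02, -1], [0.012, -0.16, 0, 0, 0, 0.03, -1], [0.015, -0.2, 0, 0, 0, 0.04, -1], [0.018, -0.24, 0, 0, 0, 0.05, -1], [0.02, -0.28, 0, 0, 0, 0.06, -1], [0.023, -0.32, 0, 0, 0, 0.063, -1]]]}}

```text
time: 12.7
tool_pos: [0.5067, 0.0157, 0.1804]
tcp_rot: [-0.406, -3.11, 0.002]
wrist_force: [1.6, -0.3, 0.9]
width: 1.0
```

```bash
python3 -c "
from h import *
plan([.49,-.114,.14],75.2)"
```

```text
shift [-0.0173, -0.1296, 0.0405] turn [-0.0006, -0.0015, -0.0003] rows 3.3 0.0
```

Call:
{"method": "apply_moves", "body": {"plan": [[[-0.005, -0.04, 0.01, 0, 0, 0, -1], [-0.01, -0.08, 0.02, 0, 0, 0, -1], [-0.017, -0.12, 0.03, 0, 0, 0, -1], [-0.017, -0.13, 0.04, 0, -0.001, 0, -1], [-0.017, -0.13, 0.04, 0, -0.001, 0, -1], [-0.017, -0.13, 0.04, 0, -0.001, 0, -1], [-0.017, -0.13, 0.04, 0, -0.001, 0, -1], [-0.017, -0.13, 0.04, 0, -0.001, 0, -1]]]}}

```text
time: 13.37
tool_pos: [0.4919, -0.1114, 0.1422]
tcp_rot: [0.402, 3.115, -0.001]
wrist_force: [-0.2, -0.6, 0.5]
width: 1.0
```

```bash
python3 -c "
from h import *
im,st=snap('wrist','w_c1')
im=np.clip(im.astype(float)*1.6,0,255).astype(np.uint8)
crop(im,190,80,325,240,5,'w_c1c.png')"
```

```text
t 13.3667 pos [0.4919, -0.1114, 0.1422] A 75.29 w 1.0 F [-0.2, -0.6, 0.5]
```

View pics/w_c1c.png

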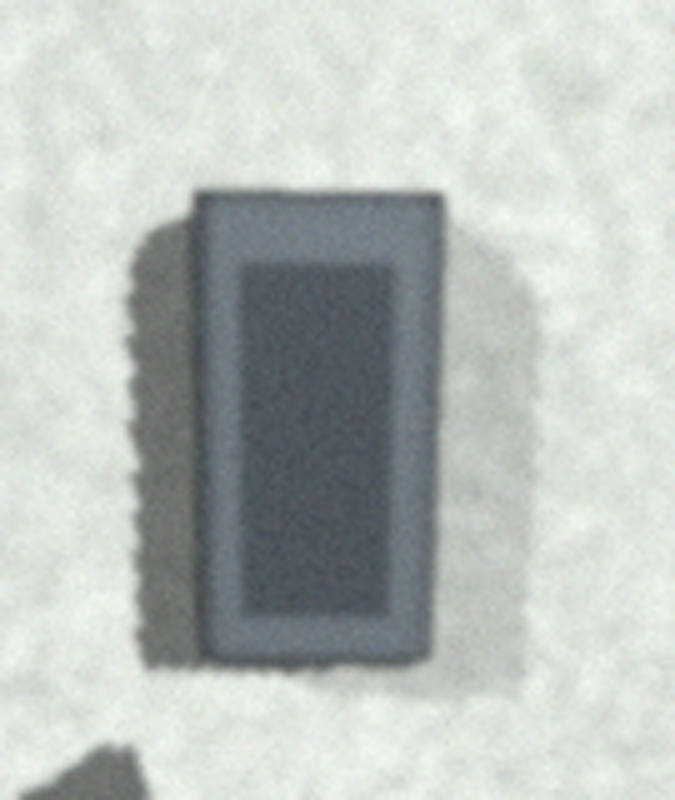

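```bash
python3 -c "
from rel import *
cp=load('w_c1'); print(cp[2])
g=lambda c:(np.array(c)+.5)/5-.5+[190,80]
for pts,z in (([(242,265),(391,265),(387,613),(245,612)],.03),([(195,192),(443,192),(433,660),(205,657)],.026)):
  q=px2w(cp,g(pts),z); u=(q[2]+q[3]-q[0]-q[1]); print(q.mean(0).round(4),np.linalg.norm(np.diff(np.r_[q,q[:1]],axis=0),axis=1).round(4),np.degrees(np.arctan2(u[1],u[0])))
plan([.4737,-.1090,.005],75.1)"
```

```text
[ 0.4287079  -0.09453146  0.28468722]
[ 0.4747 -0.1102  0.03  ] [0.0266 0.0651 0.027  0.0649] -14.90422432936122
[ 0.4739 -0.1096  0.026 ] [0.0443 0.0885 0.0445 0.0879] -14.790437135386128
shift [0.0185, -0.0022, 0.1374] turn [-0.0003, 0.0004, 0.0011] rows 3.3 0.0
```

```bash
python3 -c "
from rel import *
plan([.4743,-.1099,.006],75.15)"
```

```text
shift [0.0177, -0.0029, 0.1364] turn [-0.0003, 0.0004, 0.0009] rows 3.3 0.0
```

Call:
{"method": "apply_moves", "body": {"plan": [[[0.018, -0.003, 0.03, 0, 0, 0.001, -1], [0.018, -0.003, 0.07, 0, 0, 0.001, -1], [0.018, -0.003, 0.1, 0, 0, 0.001, -1], [0.018, -0.003, 0.12, 0, 0, 0.001, -1], [0.018, -0.003, 0.13, 0, 0, 0.001, -1], [0.018, -0.003, 0.136, 0, 0, 0.001, -1], [0.018, -0.003, 0.136, 0, 0, 0.001, -1], [0.018, -0.003, 0.136, 0, 0, 0.001, -1]]]}}

```text
time: 14.08
tool_pos: [0.4746, -0.1112, 0.007]
tcp_rot: [0.409, 3.113, -0.002]
wrist_force: [0.1, -0.3, 0.9]
width: 0.999
```

```bash
python3 -c "
from h import *
im,st=snap('wrist','w_c2')
plan([.4743,-.1099,.006],75.15)"
```

```text
t 14.0833 pos [0.4746, -0.1112, 0.007] A 75.04 w 0.999 F [0.1, -0.3, 0.9]
shift [0.0011, 0.0013, 0.0014] turn [-0.0004, 0.0011, -0.0007] rows 0.1 0.0
```

View pics/w_c2.png

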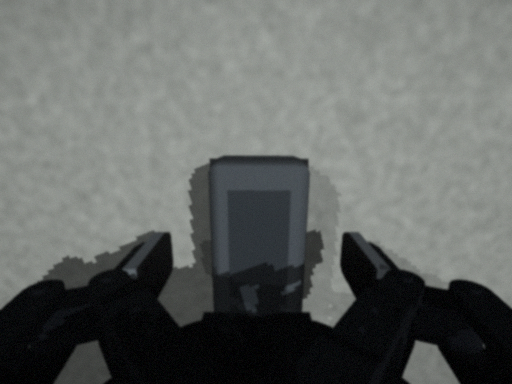

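Call:
{"method": "apply_moves", "body": {"plan": [[[0.001, 0.001, 0.001, 0, 0, 0, -0.3], [0.001, 0.001, 0.001, 0, 0, 0, 0], [0.001, 0.001, 0.001, 0, 0, 0, 1], [0.001, 0.001, 0.001, 0, 0, 0, 1], [0.001, 0.001, 0.001, 0, 0, 0, 1], [0.001, 0.001, 0.001, 0, 0, 0, 1], [0.001, 0.001, 0.001, 0, 0, 0, 1], [0.001, 0.001, 0.001, 0, 0, 0, 1]]], "force": 40}}

```text
time: 14.8
tool_pos: [0.4733, -0.1103, 0.0058]
tcp_rot: [0.41, 3.113, -0.002]
wrist_force: [-1.3, 1.1, 5.8]
width: 0.525
```

```bash
python3 -c "
from h import *
im,st=snap('wrist','w_c3')
im=np.clip(im.astype(float)*2,0,255).astype(np.uint8)
crop(im,180,110,340,260,5,'w_c3c.png')
plan([.4743,-.1099,.12],75.15)
plan([.524,.2415,.12],86.53)"
```

```text
t 14.8 pos [0.4733, -0.1103, 0.0058] A 74.99 w 0.525 F [-1.3, 1.1, 5.8]
shift [-0.0011, 0.0005, -0.1142] turn [-0.0004, 0.0006, -0.0009] rows 2.7 0.0
shift [0.0419, 0.3528, -0.1146] turn [-0.0004, 0.0005, -0.0641] rows 9.0 1.6
```

View pics/w_c3c.png

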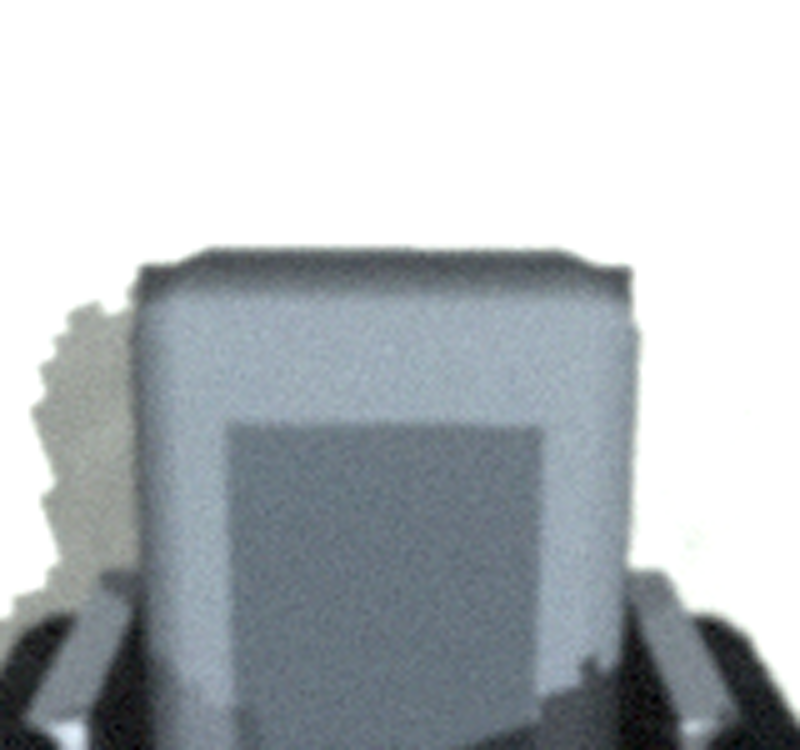

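```bash
python3 -c "
from rel import *
g=lambda c:(np.array(c)+.5)/5-.5+[180,110]
q=toolpt(g([(228,426),(545,426)]),-.0242);print(q,'ctr',q.mean(0)-[.0325,0,0])
q=toolpt(g([(210,250),(560,250),(385,250)]),.0058-.004);print(q)
q=toolpt(g([(385,300)]),-.0225);print(q)
"
```

```text
[[ 0.03114494 -0.0135353  -0.0242    ]
 [ 0.03118706  0.01430736 -0.0242    ]] ctr [-0.001334    0.00038603 -0.0242    ]
[[ 0.04261336 -0.01788823  0.0018    ]
 [ 0.04266327  0.0183726   0.0018    ]
 [ 0.04263979  0.00024456  0.0018    ]]
[[ 0.04208025  0.00023941 -0.0225    ]]
```

Call:
{"method": "apply_moves", "body": {"plan": [[[0, 0, -0.02, 0, 0, 0, 1], [0, 0, -0.06, 0, 0, 0, 1], [0.003, 0.03, -0.09, 0, 0, 0, 1], [0.008, 0.07, -0.1, 0, 0, -0.01, 1], [0.013, 0.11, -0.1, 0, 0, -0.02, 1], [0.018, 0.15, -0.1, 0, 0, -0.03, 1], [0.023, 0.19, -0.1, 0, 0, -0.04, 1], [0.028, 0.23, -0.1, 0, 0, -0.05, 1]]]}}

```text
time: 15.52
tool_pos: [0.5045, 0.1212, 0.1045]
tcp_rot: [-0.163, -3.137, 0.002]
wrist_force: [1.6, 0.5, -1.3]
width: 0.53
```

```bash
python3 -c "
from h import *
plan([.524,.2415,.07],86.53)"
```

```text
shift [-0.007, 0.1218, 0.0343] turn [-0.0005, 0.0, -0.0137] rows 3.0 0.3
```

Call:
{"method": "apply_moves", "body": {"plan": [[[-0.001, 0.04, 0, 0, 0, -0.005, 1], [-0.003, 0.08, 0.01, 0, 0, -0.01, 1], [-0.005, 0.12, 0.02, 0, 0, -0.014, 1], [-0.005, 0.122, 0.04, 0, 0, -0.014, 1], [-0.005, 0.122, 0.05, 0, 0, -0.014, 1], [-0.005, 0.122, 0.05, 0, 0, -0.014, 1], [-0.005, 0.122, 0.05, 0, 0, -0.014, 1], [-0.005, 0.122, 0.05, 0, 0, -0.014, 1]]]}}

```text
time: 16.18
tool_pos: [0.5227, 0.2389, 0.0547]
tcp_rot: [-0.098, -3.14, 0.003]
wrist_force: [0.3, 0.6, -1.4]
width: 0.526
```

```bash
python3 -c "
from h import *
im,st=snap('wrist','w_cp1')
plan([.522,.2415,.05],86.53)
im=np.clip(im.astype(float)*1.8,0,255).astype(np.uint8)
crop(im,170,80,340,260,4,'w_cp1c.png')"
```

```text
t 16.1833 pos [0.5227, 0.2389, 0.0547] A 86.43 w 0.526 F [0.3, 0.6, -1.4]
shift [0.0014, 0.0023, 0.0053] turn [-0.0003, 0.0003, -0.0006] rows 0.1 0.0
```

View pics/w_cp1c.png

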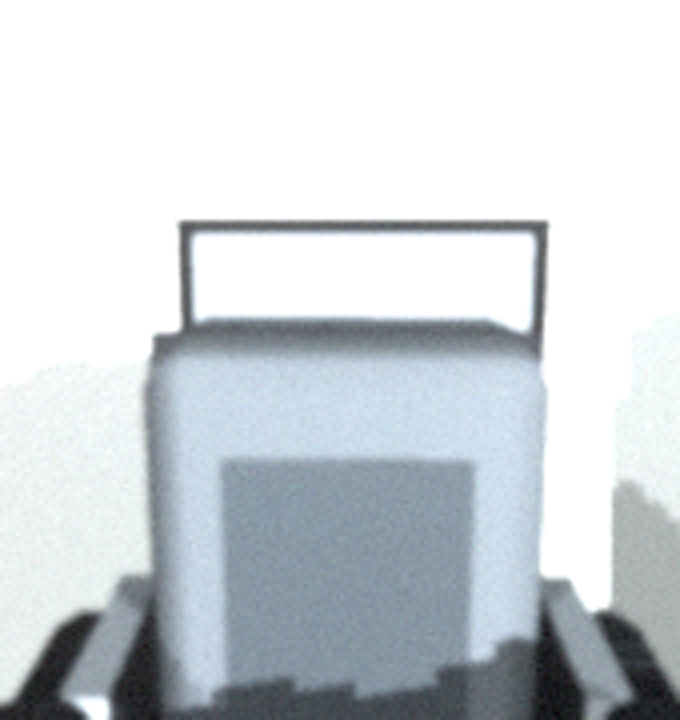

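```bash
python3 -c "
from rel import *
g=lambda c:(np.array(c)+.5)/4-.5+[170,80]
for h in (.048,.050,.052):
  q=toolpt(g([(186,227),(542,226)]),h); print(q.round(4).tolist(),np.linalg.norm(q[0]-q[1]),'ctr',q.mean(0)-[.0525,0,0],np.degrees(np.arctan2(q[1,0]-q[0,0],q[1,1]-q[0,1])))
q=toolpt(g([(222,461),(474,461)]),-.0242);print(q,'panel ctr',q.mean(0)-[.0325,0,0])
q=toolpt(g([(205,321),(490,321)]),.0018);print('bottom near',q.mean(0)-[.045,0,0])
"
```

```text
[[0.051, -0.0269, 0.048], [0.0512, 0.0326, 0.048]] 0.059547999891733906 ctr [-0.00138318  0.00284792  0.048     ] 0.23033900469473576
[[0.0508, -0.0272, 0.05], [0.0511, 0.033, 0.05]] 0.06017309647953421 ctr [-0.0015319   0.00287691  0.05      ] 0.23033900469473598
[[0.0507, -0.0275, 0.052], [0.0509, 0.0333, 0.052]] 0.060798193067334506 ctr [-0.00168062  0.0029059   0.052     ] 0.23033900469473617
[[ 0.03111046 -0.01365049 -0.0242    ]
 [ 0.03115197  0.01401705 -0.0242    ]] panel ctr [-0.00136879  0.00018328 -0.0242    ]
bottom near [-0.00250153  0.00010957  0.0018    ]
```

Call:
{"method": "apply_moves", "body": {"plan": [[[0, 0.0027, 0.01, 0, 0, 0, 1], [0, 0.0027, 0.02, 0, 0, 0, 1], [0, 0.0027, 0.03, 0, 0, 0, 1], [0, 0.0027, 0.036, 0, 0, 0, 1], [0, 0.0027, 0.039, 0, 0, 0, 1], [0, 0.0027, 0.04, 0, 0, 0, 1], [0, 0.0027, 0.04, 0, 0, 0, 1], [0, 0.0027, 0.04, 0, 0, 0, 1]]]}}

```text
time: 16.9
tool_pos: [0.5231, 0.243, 0.0146]
tcp_rot: [0.095, 3.14, -0.002]
wrist_force: [0.2, 0.8, -1.0]
width: 0.532
```

```bash
python3 -c "
from h import *
im,st=snap('wrist','w_cp2')
plan([.522,.2415,.0105],86.53)
im=np.clip(im.astype(float)*1.8,0,255).astype(np.uint8)
crop(im,170,80,340,260,4,'w_cp2c.png')"
```

```text
t 16.9 pos [0.5231, 0.243, 0.0146] A 86.52 w 0.532 F [0.2, 0.8, -1.0]
shift [0.0012, -0.0017, 0.0044] turn [-0.0003, 0.0003, -0.0] rows 0.1 0.0
```

View pics/w_cp2c.png

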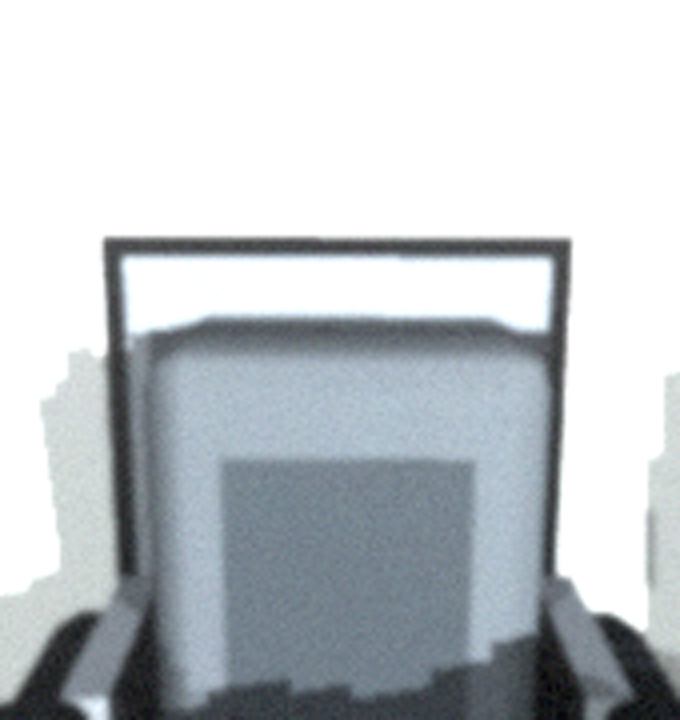

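```bash
python3 -c "
from rel import *
g=lambda c:(np.array(c)+.5)/4-.5+[170,80]
for h in (.010,.012,.014):
  q=toolpt(g([(114,247),(561,248)]),h); print(q.round(4).tolist(),np.linalg.norm(q[0]-q[1]),'ctr',q.mean(0)-[.0525,0,0])
"
```

```text
[[0.0512, -0.0313, 0.01], [0.0511, 0.0288, 0.01]] 0.06014559183012948 ctr [-0.00134635 -0.00124938  0.01      ]
[[0.051, -0.0317, 0.012], [0.0509, 0.0292, 0.012]] 0.06093426119486427 ctr [-0.00153164 -0.00126688  0.012     ]
[[0.0508, -0.0321, 0.014], [0.0508, 0.0296, 0.014]] 0.06172293055959905 ctr [-0.00171692 -0.00128438  0.014     ]
```

Call:
{"method": "apply_moves", "body": {"plan": [[[0, -0.0014, 0.001, 0, 0, 0, 1], [0, -0.0014, 0.002, 0, 0, 0, 1], [0, -0.0014, 0.0025, 0, 0, 0, 1], [0, -0.0014, 0.003, 0, 0, 0, 1], [0, -0.0014, 0.0033, 0, 0, 0, 1], [0, -0.0014, 0.0036, 0, 0, 0, 1], [0, -0.0014, 0.004, 0, 0, 0, 1], [0, -0.0014, 0.004, 0, 0, 0, 1]]]}}

```text
time: 17.62
tool_pos: [0.5227, 0.2415, 0.0104]
tcp_rot: [-0.095, -3.14, 0.002]
wrist_force: [0.4, -0.2, -2.3]
width: 0.529
```

Call:
{"method": "apply_moves", "body": {"plan": [[[0, 0, 0.0003, 0, 0, 0, 1], [0, 0, 0.0006, 0, 0, 0, 1], [0, 0, 0.0008, 0, 0, 0, 1], [0, 0, 0.001, 0, 0, 0, 1], [0, 0, 0.001, 0, 0, 0, 1], [0, 0, 0.001, 0, 0, 0, 1], [0, 0, 0.001, 0, 0, 0, 1], [0, 0, 0.001, 0, 0, 0, 1]]]}}

```text
time: 18.28
tool_pos: [0.5228, 0.2415, 0.0099]
tcp_rot: [0.095, 3.14, -0.002]
wrist_force: [-2.5, -0.6, 5.5]
width: 0.531
```

Call:
{"method": "apply_moves", "body": {"plan": [[[0, 0, -0.0003, 0, 0, 0, 0], [0, 0, -0.0003, 0, 0, 0, -0.2], [0, 0, -0.0003, 0, 0, 0, -0.4], [0, 0, -0.0003, 0, 0, 0, -0.6], [0, 0, -0.0003, 0, 0, 0, -0.7], [0, 0, -0.0003, 0, 0, 0, -0.7], [0, 0, -0.02, 0, 0, 0, -0.7], [0, 0, -0.05, 0, 0, 0, -0.7]]]}}

```text
time: 18.95
tool_pos: [0.5195, 0.2401, 0.0562]
tcp_rot: [-0.095, -3.133, 0.007]
wrist_force: [1.0, 0.6, 0.3]
width: 0.848
```

Call:
{"method": "apply_moves", "body": {"plan": [[[0, 0, -0.03, 0, 0, 0, -0.7], [-0.005, 0, -0.06, 0, 0, 0, -1], [-0.025, 0, -0.1, 0, 0, 0, -1], [-0.025, 0, -0.12, 0, 0, 0, -1], [-0.025, 0, -0.12, 0, 0, 0, -1], [-0.025, 0, -0.12, 0, 0, 0, -1], [-0.025, 0, -0.12, 0, 0, 0, -1], [-0.025, 0, -0.12, 0, 0, 0, -1]]]}}

```text
time: 19.62
tool_pos: [0.5462, 0.2397, 0.1773]
tcp_rot: [-0.095, -3.137, 0.004]
wrist_force: [1.0, -0.1, 0.1]
width: 0.998
```

```bash
python3 -c "
from h import *
im,st=snap('wrist','w_cp3')
plan([.50,-.32,.16],90-18)
im=np.clip(im.astype(float)*1.7,0,255).astype(np.uint8)
cv2.imwrite('pics/w_cp3b.png',im)
crop(im,200,80,310,220,5,'w_cp3c.png')"
```

```text
t 19.6167 pos [0.5462, 0.2397, 0.1773] A 86.53 w 0.998 F [1.0, -0.1, 0.1]
shift [0.0121, -0.5614, 0.0188] turn [-0.0011, -0.001, 0.0807] rows 13.5 2.0
```

View pics/w_cp3b.png

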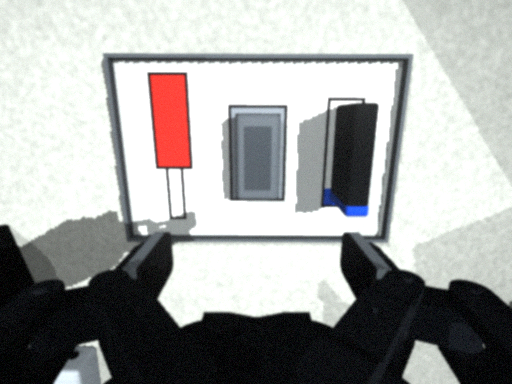

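View pics/w_cp3c.png

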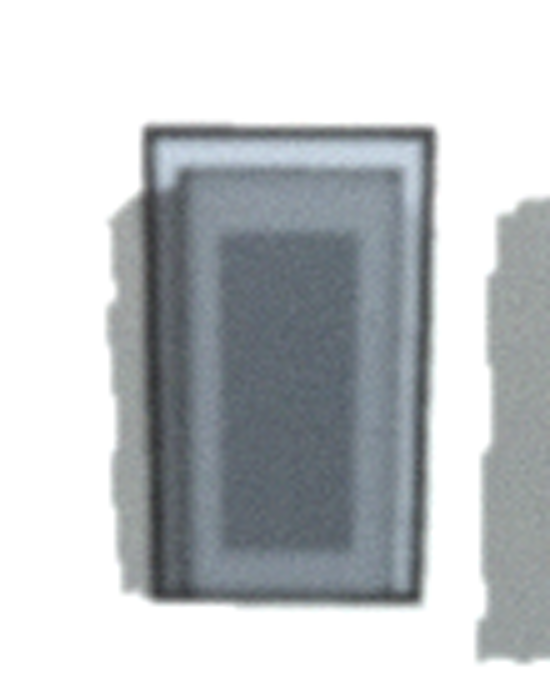

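```bash
python3 -c "
from h import *
cp=load('w_cp3'); print(cp[2])
g=lambda c:(np.array(c)+.5)/5-.5+[200,80]
q=px2w(cp,g([(150,132),(430,132),(416,599),(157,597)]),.0045); c=q.mean(0); u=(q[2]+q[3]-q[0]-q[1]); u/=np.linalg.norm(u); v=np.array([-u[1],u[0],0])
print(c,np.degrees(np.arctan2(u[1],u[0])),np.linalg.norm(np.diff(np.r_[q,q[:1]],axis=0),axis=1).round(4))
d=px2w(cp,g([(220,234),(359,234),(354,549),(220,549)]),.034)-c
r=np.c_[d@u,d@v];print(r.round(4).tolist(),r.mean(0))
w=r[2]+r[3]-r[0]-r[1];print(np.degrees(np.arctan2(w[1],w[0])))
"
```

```text
[0.48149684 0.24407546 0.32001557]
[0.52417329 0.24145294 0.0045    ] -3.7752608173763815 [0.0604 0.1051 0.0609 0.1047]
[[-0.032, -0.0138], [-0.0322, 0.0139], [0.0327, 0.0142], [0.0329, -0.0141]] [3.27094716e-04 2.71538166e-05]
-0.02543483768265088
```

Call:
{"method": "apply_moves", "body": {"plan": [[[0.001, -0.04, 0, 0, 0, 0.01, -1], [0.002, -0.08, 0, 0, 0, 0.02, -1], [0.003, -0.12, 0, 0, 0, 0.03, -1], [0.004, -0.16, 0, 0, 0, 0.04, -1], [0.005, -0.2, 0, 0, 0, 0.05, -1], [0.006, -0.24, 0, 0, 0, 0.06, -1], [0.007, -0.28, 0, 0, 0, 0.07, -1], [0.008, -0.32, 0, 0, 0, 0.08, -1]]]}}

```text
time: 20.33
tool_pos: [0.5187, -0.0802, 0.1783]
tcp_rot: [-0.49, -3.101, 0.002]
wrist_force: [1.6, -0.0, 0.6]
width: 1.001
```

```bash
python3 -c "
from h import *
plan([.51,-.315,.14],72)"
```

```text
shift [-0.0642, -0.226, 0.0385] turn [-0.0005, -0.0007, 0.0003] rows 5.7 0.0
```

Call:
{"method": "apply_moves", "body": {"plan": [[[-0.011, -0.04, 0, 0, 0, 0, -1], [-0.022, -0.079, 0.005, 0, 0, 0, -1], [-0.033, -0.118, 0.01, 0, 0, 0, -1], [-0.044, -0.157, 0.02, 0, 0, 0, -1], [-0.055, -0.196, 0.03, 0, 0, 0, -1], [-0.064, -0.226, 0.038, 0, 0, 0, -1], [-0.064, -0.226, 0.038, 0, 0, 0, -1], [-0.064, -0.226, 0.038, 0, 0, 0, -1]]]}}

```text
time: 21.0
tool_pos: [0.5101, -0.3141, 0.1395]
tcp_rot: [-0.492, -3.099, -0.001]
wrist_force: [-0.0, -0.7, -0.1]
width: 1.002
```

```bash
python3 -c "
from h import *
im,st=snap('wrist','w_s1')
im=np.clip(im.astype(float)*1.6,0,255).astype(np.uint8)
crop(im,200,20,310,260,3,'w_s1c.png')"
```

```text
t 21.0 pos [0.5101, -0.3141, 0.1395] A 71.94 w 1.002 F [-0.0, -0.7, -0.1]
```

View pics/w_s1c.png

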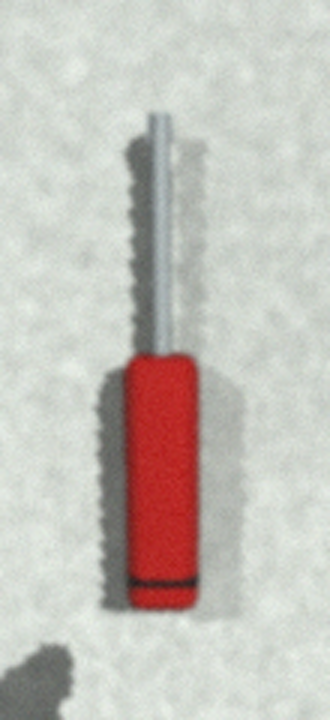

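View pics/w_s1.png

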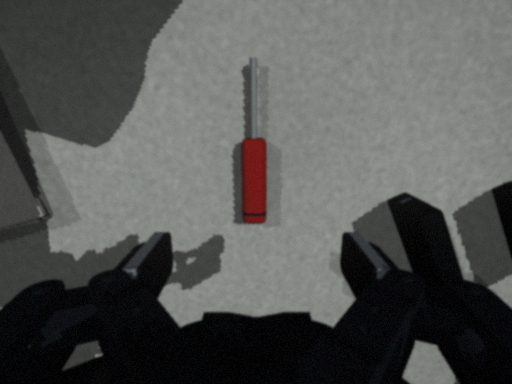

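```bash
python3 -c "
from h import *
cp=load('w_s1'); print(cp[2])
g=lambda c:(np.array(c)+.5)/3-.5+[200,20]
tip=px2w(cp,g([(160,113)]),.0125)[0]; base=px2w(cp,g([(162.3,354)]),.015)[0]; rear=px2w(cp,g([(163,609)]),.018)[0]; front=px2w(cp,g([(162.5,354)]),.018)[0]
az=lambda d:np.degrees(np.arctan2(d[1],d[0]))
print(tip,base,rear,az(tip-rear),az(front-rear),az(tip-base),np.linalg.norm(tip[:2]-rear[:2]),np.linalg.norm(front-rear))
u=(tip-rear);u[2]=0;u/=np.linalg.norm(u)
o=(tip+rear)/2; print('origin',o,'grip',o-.022*u, rear+u*.0555)
gp=o-.022*u
plan([gp[0],gp[1],.006],az(u)-90)
"
```

```text
[ 0.44859991 -0.29391006  0.28231946]
[ 0.40052083 -0.28149715  0.0125    ] [ 0.4670345 -0.3025278  0.015    ] [ 0.54706908 -0.32844156  0.018     ] 162.23796107906855 161.99768457907146 162.45380136436088 0.1538836207172357 0.0843518654410798
origin [ 0.47379496 -0.30496936  0.01525   ] grip [ 0.49474625 -0.31168077  0.01525   ] [ 0.49421467 -0.31151049  0.018     ]
shift [0.0151, -0.0037, 0.1343] turn [0.0001, -0.001, -0.0011] rows 3.2 0.0
```

Call:
{"method": "apply_moves", "body": {"plan": [[[0.015, -0.0035, 0.03, 0, 0, -0.001, -1], [0.015, -0.0035, 0.07, 0, 0, -0.001, -1], [0.015, -0.0035, 0.1, 0, 0, -0.001, -1], [0.015, -0.0035, 0.12, 0, 0, -0.001, -1], [0.015, -0.0035, 0.13, 0, 0, -0.001, -1], [0.015, -0.0035, 0.1345, 0, 0, -0.001, -1], [0.015, -0.0035, 0.1345, 0, 0, -0.001, -1], [0.015, -0.0035, 0.1345, 0, 0, -0.001, -1]]]}}

```text
time: 21.72
tool_pos: [0.4978, -0.3124, 0.009]
tcp_rot: [0.482, 3.102, -0.003]
wrist_force: [-1.0, -0.2, 0.6]
width: 0.999
```

```bash
python3 -c "
from h import *
im,st=snap('wrist','w_s2')
plan([.4945,-.3116,.005],72.1)"
```

```text
t 21.7167 pos [0.4978, -0.3124, 0.009] A 72.35 w 0.999 F [-1.0, -0.2, 0.6]
shift [0.0039, 0.0001, 0.0045] turn [-0.0006, 0.0011, 0.0013] rows 0.1 0.0
```

View pics/w_s2.png

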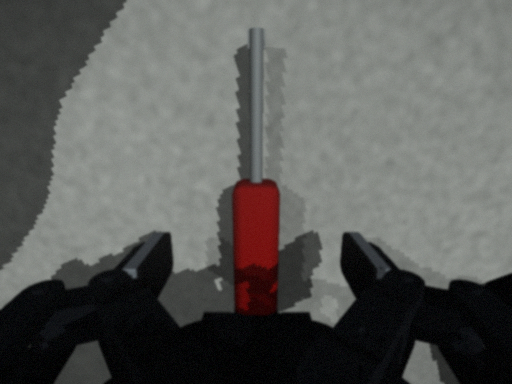

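Call:
{"method": "apply_moves", "body": {"plan": [[[0.003, 0, 0.002, 0, 0, 0.001, -0.3], [0.003, 0, 0.003, 0, 0, 0.001, 0.1], [0.003, 0, 0.003, 0, 0, 0.001, 1], [0.003, 0, 0.003, 0, 0, 0.001, 1], [0.003, 0, 0.003, 0, 0, 0.001, 1], [0.003, 0, 0.003, 0, 0, 0.001, 1], [0.003, 0, 0.003, 0, 0, 0.001, 1], [0.003, 0, 0.003, 0, 0, 0.001, 1]]], "force": 40}}

```text
time: 22.43
tool_pos: [0.4941, -0.3118, 0.0051]
tcp_rot: [0.488, 3.102, -0.003]
wrist_force: [-0.7, 0.0, 2.3]
width: 0.272
```

```bash
python3 -c "
from h import *
im,st=snap('wrist','w_s3')
im=np.clip(im.astype(float)*1.6,0,255).astype(np.uint8)
crop(im,200,20,310,230,3.5,'w_s3c.png')
"
```

```text
t 22.4333 pos [0.4941, -0.3118, 0.0051] A 72.11 w 0.272 F [-0.7, 0.0, 2.3]
```

View pics/w_s3c.png

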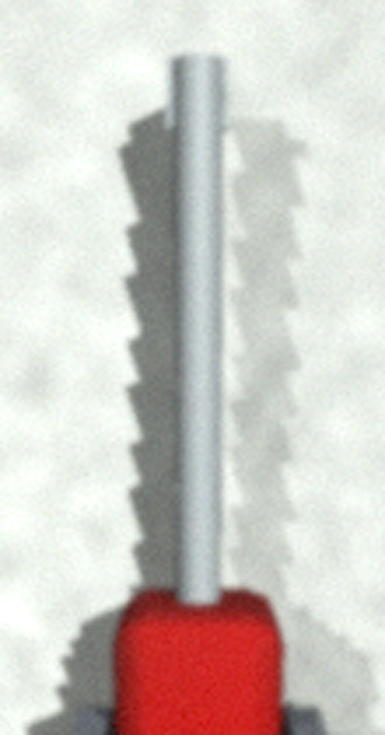

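```bash
python3 -c "
from rel import *
g=lambda c:(np.array(c)+.5)/3.5-.5+[200,20]
print(toolpt(g([(199,57),(199,603)]),-.007), 'shoulder x should be 70 less')
plan([.494,-.312,.12],72.1)
"
```

```text
[[ 0.09820113  0.0001322  -0.007     ]
 [ 0.02770267  0.0002358  -0.007     ]] shoulder x should be 70 less
shift [-0.0001, -0.0003, -0.1149] turn [-0.0005, 0.0004, 0.0001] rows 2.8 0.0
```

Call:
{"method": "apply_moves", "body": {"plan": [[[0, 0, -0.02, 0, 0, 0, 1], [0, 0, -0.05, 0, 0, 0, 1], [0, 0, -0.085, 0, 0, 0.03, 1], [0.003, 0.01, -0.115, 0, 0, 0.065, 1], [0.01, 0.03, -0.115, 0, 0, 0.1, 1], [0.016, 0.05, -0.115, 0, 0, 0.138, 1], [0.023, 0.072, -0.115, 0, 0, 0.176, 1], [0.03, 0.095, -0.115, 0, 0, 0.21, 1]]]}}

```text
time: 23.15
tool_pos: [0.4938, -0.2109, 0.1193]
tcp_rot: [1.476, 2.773, -0.002]
wrist_force: [0.1, 0.2, 0.3]
width: 0.271
```

```bash
python3 -c "
from h import *
plan([.4977,.1479,.12],-93.47)
s=readout.read_state();print(s['q'].round(2),s['width'])"
```

```text
shift [0.2955, 0.2036, -0.001] turn [0.0001, 0.0004, 0.7078] rows 8.6 17.8
[-0.45  0.1   2.01 -0.    1.03 -1.04] 0.27119135507619985
```

Call:
{"method": "apply_moves", "body": {"plan": [[[0.015, 0.01, 0, 0, 0, 0.036, 1], [0.03, 0.02, 0, 0, 0, 0.073, 1], [0.045, 0.031, 0, 0, 0, 0.11, 1], [0.06, 0.042, 0, 0, 0, 0.147, 1], [0.075, 0.052, 0, 0, 0, 0.184, 1], [0.09, 0.063, 0, 0, 0, 0.221, 1], [0.105, 0.073, 0, 0, 0, 0.258, 1], [0.12, 0.084, 0, 0, 0, 0.295, 1]]]}}

```text
time: 23.82
tool_pos: [0.4952, -0.0643, 0.1187]
tcp_rot: [2.559, 1.822, -0.003]
wrist_force: [-0.2, 0.9, -0.7]
width: 0.271
```

```bash
python3 -c "
from h import *
plan([.4977,.1479,.12],-93.47)"
```

```text
shift [0.2013, -0.0671, -0.0015] turn [0.0001, 0.0005, 0.4131] rows 5.1 10.4
```

Call:
{"method": "apply_moves", "body": {"plan": [[[0.02, -0.006, 0, 0, 0, 0.036, 1], [0.04, -0.013, 0, 0, 0, 0.073, 1], [0.06, -0.02, 0, 0, 0, 0.11, 1], [0.08, -0.026, 0, 0, 0, 0.147, 1], [0.1, -0.033, 0, 0, 0, 0.184, 1], [0.12, -0.04, 0, 0, 0, 0.221, 1], [0.14, -0.046, 0, 0, 0, 0.258, 1], [0.16, -0.053, 0, 0, 0, 0.295, 1]]]}}

```text
time: 24.48
tool_pos: [0.4968, 0.1042, 0.1186]
tcp_rot: [3.103, 0.486, -0.002]
wrist_force: [-0.4, 0.2, -1.0]
width: 0.266
```

```bash
python3 -c "
from h import *
plan([.4977,.1479,.07],-93.47)"
```

```text
shift [0.0143, -0.0414, 0.0485] turn [0.0004, 0.0003, 0.1181] rows 1.6 3.0
```

Call:
{"method": "apply_moves", "body": {"plan": [[[0.005, -0.014, 0, 0, 0, 0.035, 1], [0.01, -0.028, 0, 0, 0, 0.07, 1], [0.014, -0.041, 0.01, 0, 0, 0.105, 1], [0.014, -0.041, 0.03, 0, 0, 0.118, 1], [0.014, -0.041, 0.048, 0, 0, 0.118, 1], [0.014, -0.041, 0.048, 0, 0, 0.118, 1], [0.014, -0.041, 0.048, 0, 0, 0.118, 1], [0.014, -0.041, 0.048, 0, 0, 0.118, 1]]]}}

```text
time: 25.15
tool_pos: [0.4981, 0.1465, 0.0715]
tcp_rot: [3.139, -0.085, 0.0]
wrist_force: [0.4, 0.7, 0.3]
width: 0.272
```

```bash
python3 -c "
from h import *
im,st=snap('wrist','w_sp1')
plan([.4977,.1479,.03],-93.47)
im=np.clip(im.astype(float)*1.4,0,255).astype(np.uint8)
cv2.imwrite('pics/w_sp1b.png',im)
crop(im,200,20,310,230,3.5,'w_sp1c.png')"
```

```text
t 25.15 pos [0.4981, 0.1465, 0.0715] A -93.12 w 0.272 F [0.4, 0.7, 0.3]
shift [-0.0011, -0.0013, 0.0421] turn [0.0003, -0.0005, 0.0019] rows 1.0 0.0
```

View pics/w_sp1b.png

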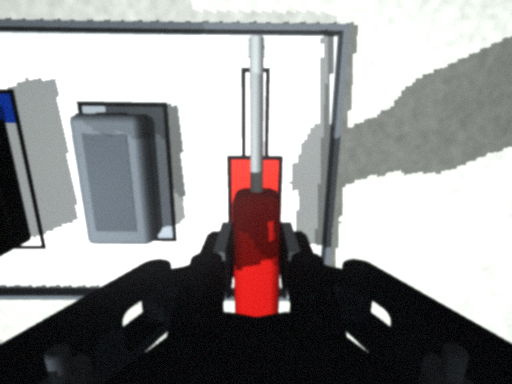

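View pics/w_sp1c.png

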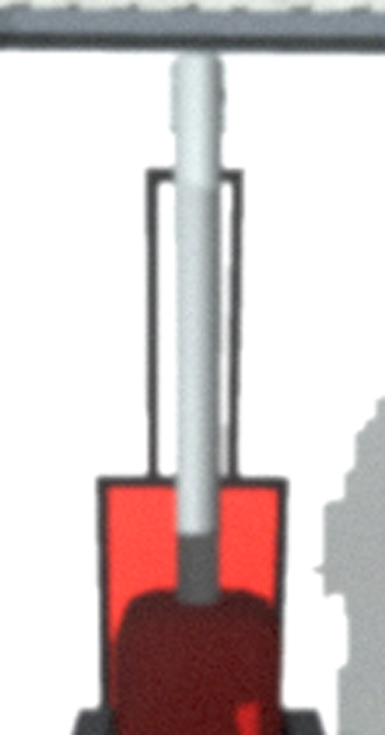

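```bash
cat > sp.py <<'E'
from rel import *
def go(k,o,hl,hr,bl,br,hs):
  g=lambda c:(np.array(c)+.5)/k-.5+o
  for h in hs:
    q=toolpt(g([hl,hr,bl,br]),h); m=(q[0]+q[1])/2; b=(q[2]+q[3])/2
    a=np.degrees(np.arctan2((b-m)[1],(b-m)[0]))
    print(h,'hw',np.linalg.norm(q[0]-q[1]).round(4),'bar',np.linalg.norm(b-m).round(4),'origin',(m-[.015,0,0])[:2].round(4),'ang(bar)',a.round(2),'ang(hline)',np.degrees(np.arctan2(q[0,0]-q[1,0],q[1,1]-q[0,1])).round(2))
E
python3 -c "
from sp import *
go(3.5,[200,20],(102,484),(283,484),(152,176),(238,176),(.063,.066,.069))
print(toolpt((np.array([(198,57),(198,603)])+.5)/3.5-.5+[200,20],-.007))"
```

```text
0.063 hw 0.0381 bar 0.0601 origin [ 0.02  -0.001] ang(bar) 0.48 ang(hline) -0.06
0.066 hw 0.0386 bar 0.061 origin [ 0.0196 -0.001 ] ang(bar) 0.48 ang(hline) -0.06
0.069 hw 0.0392 bar 0.0619 origin [ 0.0191 -0.001 ] ang(bar) 0.48 ang(hline) -0.06
[[ 9.90075376e-02  2.41129896e-06 -7.00000000e-03]
 [ 2.85082307e-02  8.71286181e-05 -7.00000000e-03]]
```

Call:
{"method": "apply_moves", "body": {"plan": [[[-0.0014, -0.0011, 0.01, 0, 0, 0.0019, 1], [-0.0014, -0.0011, 0.02, 0, 0, 0.0019, 1], [-0.0014, -0.0011, 0.03, 0, 0, 0.0019, 1], [-0.0014, -0.0011, 0.04, 0, 0, 0.0019, 1], [-0.0014, -0.0011, 0.048, 0, 0, 0.0019, 1], [-0.0014, -0.0011, 0.052, 0, 0, 0.0019, 1], [-0.0014, -0.0011, 0.052, 0, 0, 0.0019, 1], [-0.0014, -0.0011, 0.052, 0, 0, 0.0019, 1]]]}}

```text
time: 25.87
tool_pos: [0.4963, 0.1475, 0.0186]
tcp_rot: [3.139, -0.095, -0.001]
wrist_force: [-0.3, 0.5, -1.3]
width: 0.265
```

```bash
python3 -c "
from h import *
im,st=snap('wrist','w_sp2')
plan([.4977,.1479,.0095],-93.47)
im=np.clip(im.astype(float)*1.4,0,255).astype(np.uint8)
crop(im,190,20,320,230,3.5,'w_sp2c.png')"
```

```text
t 25.8667 pos [0.4963, 0.1475, 0.0186] A -93.47 w 0.265 F [-0.3, 0.5, -1.3]
shift [0.0009, -0.0003, 0.0096] turn [0.0004, -0.0001, 0.0001] rows 0.2 0.0
```

View pics/w_sp2c.png

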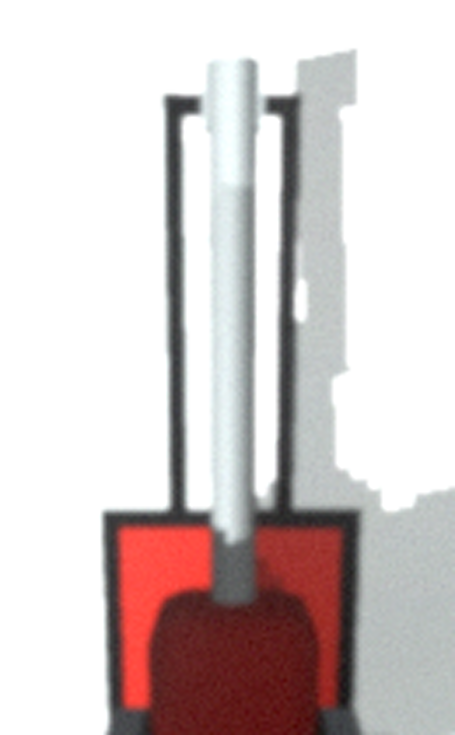

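```bash
python3 -c "
from sp import *
go(3.5,[190,20],(111,519),(351,519),(174,104),(291,104),(.012,.014,.016,.018))
print(toolpt((np.array([(231,61),(234,603)])+.5)/3.5-.5+[190,20],-.007))"
```

```text
0.012 hw 0.0383 bar 0.0604 origin [ 0.0222 -0.0002] ang(bar) 0.16 ang(hline) -0.06
0.014 hw 0.0388 bar 0.0612 origin [ 0.0218 -0.0002] ang(bar) 0.16 ang(hline) -0.06
0.016 hw 0.0393 bar 0.062 origin [ 0.0214 -0.0002] ang(bar) 0.16 ang(hline) -0.06
0.018 hw 0.0398 bar 0.0627 origin [ 0.021  -0.0002] ang(bar) 0.16 ang(hline) -0.06
[[ 0.09855996 -0.00024822 -0.007     ]
 [ 0.0285087   0.00022827 -0.007     ]]
```

Call:
{"method": "apply_moves", "body": {"plan": [[[0.0007, 0, 0.002, 0, 0, 0, 1], [0.0007, 0, 0.004, 0, 0, 0, 1], [0.0007, 0, 0.005, 0, 0, 0, 1], [0.0007, 0, 0.006, 0, 0, 0, 1], [0.0007, 0, 0.0068, 0, 0, 0, 1], [0.0007, 0, 0.0075, 0, 0, 0, 1], [0.0007, 0, 0.0075, 0, 0, 0, 1], [0.0007, 0, 0.0075, 0, 0, 0, 1]]]}}

```text
time: 26.58
tool_pos: [0.4972, 0.1476, 0.0115]
tcp_rot: [3.139, -0.095, 0.0]
wrist_force: [0.1, 0.1, -0.8]
width: 0.266
```

Call:
{"method": "apply_moves", "body": {"plan": [[[0, 0, 0.0003, 0, 0, 0, 1], [0, 0, 0.0006, 0, 0, 0, 1], [0, 0, 0.0008, 0, 0, 0, 1], [0, 0, 0.001, 0, 0, 0, 1], [0, 0, 0.001, 0, 0, 0, 1], [0, 0, 0.001, 0, 0, 0, 1], [0, 0, 0.001, 0, 0, 0, 1], [0, 0, 0.001, 0, 0, 0, 1]]]}}

```text
time: 27.25
tool_pos: [0.4973, 0.1476, 0.0106]
tcp_rot: [3.139, -0.095, 0.0]
wrist_force: [0.0, -0.1, -1.4]
width: 0.266
```

Call:
{"method": "apply_moves", "body": {"plan": [[[0, 0, 0.0003, 0, 0, 0, 1], [0, 0, 0.0006, 0, 0, 0, 1], [0, 0, 0.0008, 0, 0, 0, 1], [0, 0, 0.001, 0, 0, 0, 1], [0, 0, 0.001, 0, 0, 0, 1], [0, 0, 0.001, 0, 0, 0, 1], [0, 0, 0.001, 0, 0, 0, 1], [0, 0, 0.001, 0, 0, 0, 1]]]}}

```text
time: 27.92
tool_pos: [0.4973, 0.1476, 0.0096]
tcp_rot: [3.139, -0.095, 0.0]
wrist_force: [0.0, 0.2, 0.1]
width: 0.268
```

Call:
{"method": "apply_moves", "body": {"plan": [[[0, 0, 0.0002, 0, 0, 0, 1], [0, 0, 0.0004, 0, 0, 0, 1], [0, 0, 0.0006, 0, 0, 0, 1], [0, 0, 0.0007, 0, 0, 0, 1], [0, 0, 0.0007, 0, 0, 0, 1], [0, 0, 0.0007, 0, 0, 0, 1], [0, 0, 0.0007, 0, 0, 0, 1], [0, 0, 0.0007, 0, 0, 0, 1]]]}}

```text
time: 28.58
tool_pos: [0.4973, 0.1476, 0.0091]
tcp_rot: [3.139, -0.095, 0.0]
wrist_force: [-1.9, -1.0, 4.3]
width: 0.274
```

Contact made (about 4 N). Release and rise.

Call:
{"method": "apply_moves", "body": {"plan": [[[0, 0, -0.0003, 0, 0, 0, 0.3], [0, 0, -0.0003, 0, 0, 0, 0.2], [0, 0, -0.0003, 0, 0, 0, 0], [0, 0, -0.0003, 0, 0, 0, -0.2], [0, 0, -0.0003, 0, 0, 0, -0.3], [0, 0, -0.0003, 0, 0, 0, -0.3], [0, 0, -0.02, 0, 0, 0, -0.3], [0, 0, -0.05, 0, 0, 0, -0.3]]]}}

```text
time: 29.25
tool_pos: [0.4938, 0.1468, 0.056]
tcp_rot: [3.137, -0.095, -0.012]
wrist_force: [-0.5, 0.2, -0.1]
width: 0.651
```

Call:
{"method": "apply_moves", "body": {"plan": [[[0, 0, -0.03, 0, 0, 0, -0.3], [0, -0.03, -0.06, 0, 0, 0, -1], [-0.03, -0.06, -0.1, 0, 0, 0, -1], [-0.03, -0.09, -0.12, 0, 0, 0, -1], [-0.03, -0.09, -0.12, 0, 0, 0, -1], [-0.03, -0.09, -0.12, 0, 0, 0, -1], [-0.03, -0.09, -0.12, 0, 0, 0, -1], [-0.03, -0.09, -0.12, 0, 0, 0, -1]]]}}

```text
time: 29.92
tool_pos: [0.4717, 0.2381, 0.1768]
tcp_rot: [3.137, -0.095, -0.004]
wrist_force: [0.7, 0.7, -0.2]
width: 1.003
```

```bash
python3 -c "
from h import *
im,st=snap('wrist','w_f1')
im=np.clip(im.astype(float)*1.5,0,255).astype(np.uint8)
cv2.imwrite('pics/w_f1b.png',cv2.resize(im,None,fx=1.5,fy=1.5,interpolation=cv2.INTER_CUBIC))
t,_=snap('top','t_f1'); crop(t,90,100,420,250,2.4,'t_f1b.png')"
```

```text
t 29.9167 pos [0.4717, 0.2381, 0.1768] A -93.47 w 1.003 F [0.7, 0.7, -0.2]
t 29.9667 pos [0.4716, 0.2378, 0.1765] A -93.51 w 0.999 F [0.1, -0.5, -0.6]
```

View pics/w_f1b.png

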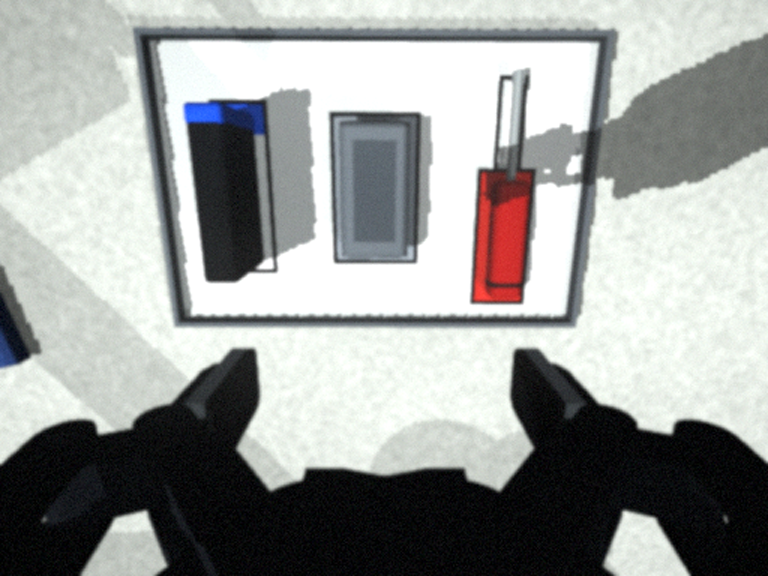

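View pics/t_f1b.png

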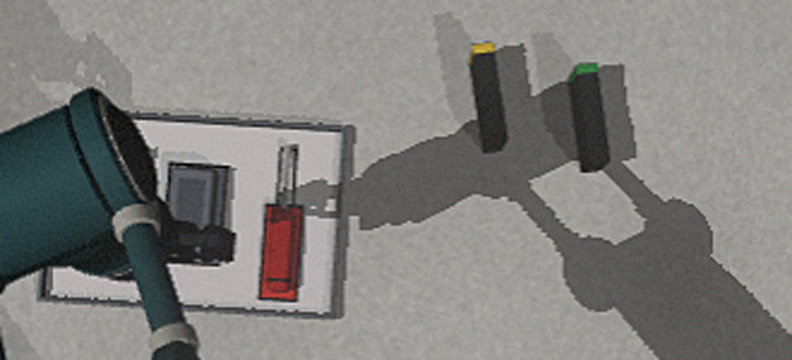

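Call:
{"method": "apply_moves", "body": {"plan": [[[0.02, -0.035, 0, 0, 0, 0, -1], [0.04, -0.07, 0, 0, 0, 0, -1], [0.04, -0.1, 0, 0, 0, 0, -1], [0.04, -0.1, 0, 0, 0, 0, -1], [0.04, -0.1, 0, 0, 0, 0, -1], [0.04, -0.1, 0, 0, 0, 0, -1], [0.04, -0.1, 0, 0, 0, 0, -1], [0.04, -0.1, 0, 0, 0, 0, -1]]]}}

```text
time: 30.68
tool_pos: [0.5184, 0.3353, 0.1782]
tcp_rot: [3.138, -0.097, -0.001]
wrist_force: [0.1, -0.0, -0.4]
width: 1.001
```

```bash
python3 -c "
from h import *
im,st=snap('wrist','w_f2')
im=np.clip(im.astype(float)*1.6,0,255).astype(np.uint8)
crop(im,200,70,310,230,5,'w_f2c.png')
im=cv2.imread('pics/w_f1.png');im=np.clip(im.astype(float)*1.5,0,255).astype(np.uint8)
crop(im,300,35,370,210,4.5,'w_f1s.png')"
```

```text
t 30.6833 pos [0.5184, 0.3353, 0.1782] A -93.54 w 1.001 F [0.1, -0.0, -0.4]
```

View pics/w_f2c.png

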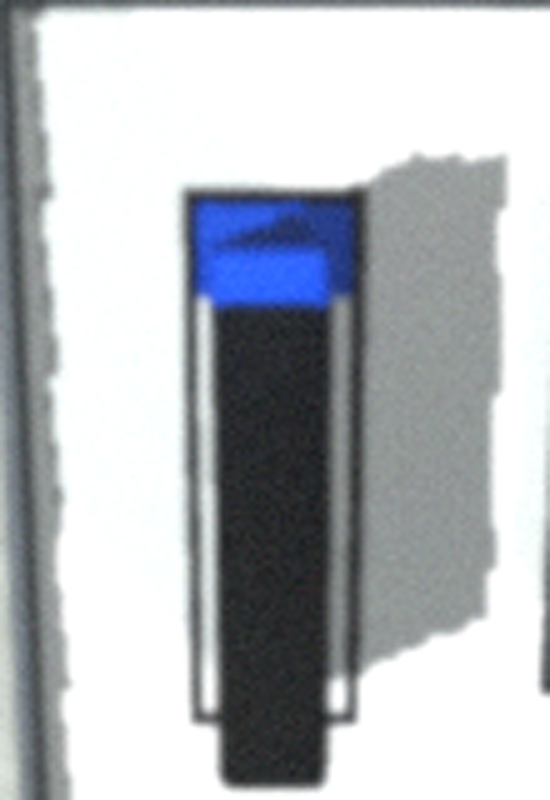

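View pics/w_f1s.png

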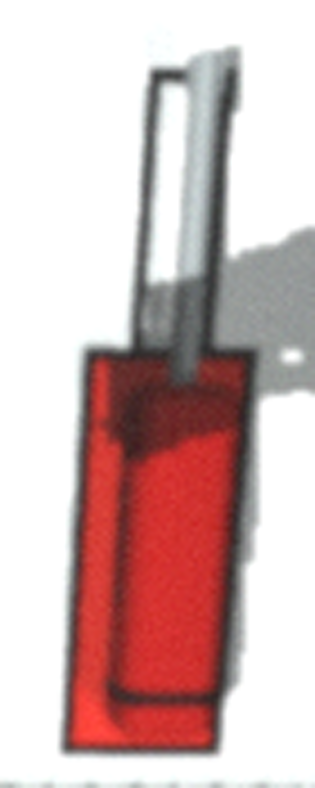

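```bash
python3 -c "
from h import *
cp=load('w_f2'); print(cp[2])
g=lambda c:(np.array(c)+.5)/5-.5+[200,70]
q=px2w(cp,g([(356,718),(198,718),(189,195),(362,195)]),.0045); c=q.mean(0); u=(q[2]+q[3]-q[0]-q[1]); u/=np.linalg.norm(u); v=np.array([-u[1],u[0],0])
print(c,np.degrees(np.arctan2(u[1],u[0])),np.linalg.norm(np.diff(np.r_[q,q[:1]],axis=0),axis=1).round(4))
d=px2w(cp,g([(327,740),(222,740),(213,320),(331,320),(273,248),(273,306),(273,788)]),.066)-c
print('drive',np.c_[d@u,d@v].round(4).tolist())
d=px2w(cp,g([(273,248)]),.0045)-c; print('bottom?',d@u)
cp=load('w_f1')
g=lambda c:(np.array(c)+.5)/4.5-.5+[300,35]
q=px2w(cp,g([(215,747),(67,747),(87,353),(252,353)]),.0045); c=q.mean(0); u=(q[2]+q[3]-q[0]-q[1]); u/=np.linalg.norm(u); v=np.array([-u[1],u[0],0]); c=c+.035*u
print(c,np.degrees(np.arctan2(u[1],u[0])),np.linalg.norm(np.diff(np.r_[q,q[:1]],axis=0),axis=1).round(4))
d=px2w(cp,g([(207,58),(186,378)]),.016)-c; print('tip,shoulder',np.c_[d@u,d@v].round(4).tolist())
"
```

```text
[0.58453659 0.33164469 0.3206546 ]
[0.53020144 0.33551743 0.0045    ] -3.3772590149219113 [0.0378 0.12   0.0375 0.1201]
drive [[-0.0423, -0.0098], [-0.0422, 0.0105], [0.0376, 0.0111], [0.0375, -0.01], [0.05, 0.0003], [0.04, 0.0004], [-0.0522, 0.0007]]
bottom? [0.04890652]
[0.51854404 0.14652092 0.0045    ] -3.317724589992622 [0.0387 0.0993 0.0397 0.0993]
tip,shoulder [[0.0768, -0.0002], [0.009, -0.001]]
```

```bash
python3 -c "
from h import *
print(bot.finish_job())"
```

```text
the job is handed in; nothing more can be done
None
```

The tray is laid out as drawn and the job is handed in, at about 31 s of the 72 s allowed. I placed the blue-ended drive first, then the case, then the screwdriver. I lowered each one slowly until it touched the tray floor (about 4–5 N at the wrist) before letting go.

The last wrist-camera checks, measured against the printed outlines, showed:

| Item | Offset from centre | Orientation |
|---|---|---|
| Drive | about 1 mm short of its blue end, about 0.5 mm sideways | upright, square, blue end on the blue end of the drawing |
| Case | about 0.3 mm | square, under 0.1° off |
| Screwdriver | 0.7 mm lengthwise, 0.2–1 mm sideways | tip the way the drawn tip points |

- **Other drives:** the yellow- and green-ended drives look undisturbed by eye in the top picture. I did not measure them.
- **Drive's lengthwise position:** the checks disagreed slightly here. Estimates ran from about +0.3 mm to −2.5 mm depending on which edge I used, all within the 6 mm gap to the outline.
- **Top camera:** it put the tray about 1–1.5 mm away from where the wrist camera did, in line with the stated 2 mm calibration.

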